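# Load the fuller slide magazine

### The arm

A 6-joint arm with a two-finger parallel gripper is mounted at the origin on a cart in front of the work surface, level with it; the furniture and walls round the work are solid. World frame = base frame: x ahead of the robot, y to its left, z up, the work surface at z = 0. Lengths are in m, angles in rad, forces in N, time in s.
With the tool pointing down it reaches from about 0.3 to 0.775 m from the base axis. Payload 14.6 kg.
Tool frame: the origin (TCP) lies at the very end of the fingers, on their centre line; the grasp point (between the pads) lies 19 mm behind it; y points along the fingers, x is the direction in which the jaws open and shut, and the axes are right-handed (so a half turn about y gives the same grasp; the last joint's range is limited). The gripper opens to 85 mm and grips with 20 to 120 N. Pads are 22 mm wide; open, the fingers measure 114 mm over their backs; the gripper's body (76 mm by 85 mm) begins 54 mm behind the grasp point. The pads swing forward as they close: fully open they stand 13 mm farther back than shut.
Start: joints at [-1.291, 0.3, 1.521, -0, 1.321, -0.067], TCP at [0.187, -0.517, 0.231] pointing down, gripper open.
Joint ranges: [-3.03, 3.03], [-0.79, 2.21], [0.23, 2.52], [-1.04, 4.18], [0, 3.07], [-2.55, 2.55]. Speed limits (rad/s): [2.22, 2.22, 2.57, 3.14, 3.14, 3.14].

### API

Orientations are given as a rotation vector (axis times angle).
In Python, from cell import arm gives the robot as it stands.
- The arm moves only by the shell command python3 -m creep 'ROWS'. ROWS is JSON, a list of rows, each a list of 3 entries, a list of its own where there are three numbers: the turn, a rotation vector about the tool's x, y, z in degrees, then the shift along the tool's x, y, z in mm, then the opening, from -1 (shut) to 1 (fully open). In form: [[[ax, ay, az], [x, y, z], claw], ...]. A call has 1 to 12 rows; each row shifts and turns the pose as measured when the row begins, along the tool's axes as they then stand; what a row does not reach is not made up. A row lasts 1/8 s, in which the tool goes at most 62.5 mm and 10.7 degrees, less where a joint would pass 70% of its speed; a pose out of reach is approached as far as the arm can. A call with a gripper value outside its range is refused whole. The fingers move at their own pace and stop on an object; the grip force is fixed at half the most. Time passes only in rows, so rows that do not move let the fingers close. It gives the time, the measured TCP pose, the force and the opening at its end, in the units of the state.
- arm.read_state(): the state, without advancing time (a new reading comes with each control period).
- arm.capture(name): name is "side" or "top"; returns (picture, depth): 384x512x3 uint8, blue, green, red; 384x512 float32, m along the optical axis (not along the pixel's ray), 0 where there is no reading.
- arm.camera_info(name): a dict with "fx", "fy", "cx", "cy" (pixels), "origin" and "rotation" of the camera in the world. Camera axes: x right, y down, z forward; pixel columns grow to the right and rows downward; lengths in m; the calibration is good to about 2 mm. A picture is of the moment at which its call begins. camera_info takes no time and is no camera call.
- arm.finish_job(): hands the job in, once; it reports no verdict.
Trained networks look in the newest picture that a camera, given by its name, has taken for a name from the list of things; names that differ only in an ending like _2 or _b are one class to them, and where a whole thing is asked for, a point or a joint stands for the part that bears it (a point fixed in the world has none). Each returns a list of dicts, best first, with "conf" (0 to 1); they miss things now and then, are a little off and sometimes report something else, mostly with a low value. They report only what shows in the picture. A call takes as long as a camera call. They do not tell look-alikes from the thing itself.
- arm.recognise(camera, target): "centre" ([column, row] in pixels, amid what is visible of it).
- arm.outline_of(camera, target): "mask" (384x512 bool, what is visible of it) and "centre" ([column, row] in pixels, amid what is visible of it).
- arm.pinpoint(camera, target): "centre" ([column, row] in pixels: a listed point, or the origin of a listed thing).
The state is a dict: "time_s": time; "joint_positions": joint angles; "dq": joint speeds; "joint_torque": joint torques, N m; "position": TCP position; "orientation": TCP orientation; "wrist_force": force on the tool from outside, world axes, zero at the start; "moment": the same for the moment, N m; "opening": finger opening in m.
Only numpy, scipy, OpenCV 4.12 (cv2) and the standard library are available. Lean on these libraries where they do the work, as an engineer would, in place of code of your own. Each camera call takes 0.05 s, during which the arm holds its last target.

### The job

Two closed magazines of glass microscope slides stand on the worktop; they look alike, but one is nearly full and the other has been mostly used up. Lift each a little in turn to feel which is heavier, press the heavier one gently straight down into the slide dispenser until both green latches click over it, and stand the lighter one upright in the white refill tray. Keep the magazines upright, do not drop them or force the dispenser, let go of everything at the end and leave the other things alone.

Things in the scene. Friction and masses are not known exactly. Their poses are not given: they have to be found in the camera images.
- magazine_1_mid (a point): Centre of a slide magazine: closed upright white box, blue lid, 40 (x) x 84 (y) x 100 mm high, underside 50 mm below this point; same after half a turn. Grasp from above across the 40 mm, 5 to 40 mm above this point. Each y end face has a lug 24 mm wide, 4 mm out, 4 to 9 mm below this point. Weighs 0.1 to 0.5 kg; either magazine may be the heavier.
- magazine_2_mid (a point): Centre of the other slide magazine, same shape, size and look as magazine 1. The two differ by more than 0.13 kg (1.3 N); which is heavier is drawn anew at each start, and only lifting tells.
- bay (a point): Centre of the mouth of the dispenser's bay, 46 mm above the worktop. The bay is a well 42 (x) x 87 mm (y), so 1 to 1.5 mm play round a magazine, mouth flared by 3 mm, hard floor 33 mm down. A magazine goes straight down, its x along the bay's x. Latched home, its centre lies 18.3 mm above this point; the floor stops it 1.3 mm lower.
- dispenser: Slide dispenser, fixed: grey and white housing 100 (x) x 136 (y) x 46 mm, delivery lip to -x; origin under the bay, on the worktop. The lugs meet its latches about 15 mm before home; from there it takes about 5 to 15 N of push, and the push drops as the latches snap in; poses are not exact enough to tell when, feel for it. More than 50 N strains it.
- latch_l (a joint): Sprung green latch at the bay's +y end, 26 mm wide, standing 30 mm above the mouth; m, 0 = sprung in (hooked over a lug that is home), grows as it is pushed outward, 2 to 4 mm while a lug passes.
- latch_r (a joint): The same latch at the bay's -y end.
- seat_plate (a joint): Sprung seat plate in the bay; m, 0 = up, grows as it is pressed down, about 5.2 mm with a magazine latched home. Spring 4 N at 0, rising by 0.5 N per mm.
- refill_tray: White open refill tray, fixed, 110 mm (x) x 130 mm (y) x 22 mm high, walls 3 mm; origin at the centre of its underside, inner floor 3 mm above that. A magazine fits in with its y along the tray's y.
- bench_timer: White bench timer 66 x 66 x 18 mm lying behind the work; bystander.
- slide_carton: White and orange carton 33 x 82 x 56 mm standing behind the work; bystander.
- tape_roll: Beige roll of tape 67 mm across, 18 mm high; bystander.
- specimen_cup_4: Specimen cup with red lid, 65 mm across, 58 mm high; bystander.
- fan_hub (a point): Centre of the cage of the table fan behind the left of the work: an obstacle, 410 mm across, 110 mm thick, facing the robot a little to the right; its front reaches to 100 mm before this point. Keep wrist and gripper off it.
There are look-alikes about, which are no part of the job. What is shaped like the part that bears magazine_1_mid but pink or turquoise is not meant.

How it is judged:
By the outcome, as a careful person would: the job done as asked, in the order asked, and still so for the second after the job is handed in, with the robot touching nothing.
It also fails if it takes over 72 s, if anything falls off the work surface, if the arm or the gripper's body presses on something with over 40 N, if the wrist force passes 120 N, or if a joint passes its speed limit or range.

## Working session

There is one attempt and no reset: what is moved stays moved. The work goes in short steps, Python scripts to look and compute and a shell command to move; the robot and the scene stay as the last step left them, time stands still between calls to the robot, and variables do not carry over. Pictures are saved under pics/ and viewed, and the job is handed in when it is done.

```bash
ls; mkdir -p pics
cat > h.py <<'E'
import numpy as np, cv2
from cell import arm
from scipy.spatial.transform import Rotation as R
def info(n):
    i=arm.camera_info(n); return i
def world(n,px,depth):
    i=info(n); u,v=px
    p=np.array([(u-i["cx"])/i["fx"]*depth,(v-i["cy"])/i["fy"]*depth,depth])
    return np.array(i["rotation"])@p+np.array(i["origin"])
def onz(n,px,z):
    i=info(n);u,v=px
    d=np.array(i["rotation"])@np.array([(u-i["cx"])/i["fx"],(v-i["cy"])/i["fy"],1.])
    o=np.array(i["origin"]); return o+d*(z-o[2])/d[2]
def proj(n,P):
    i=info(n); q=np.array(i["rotation"]).T@(np.array(P)-np.array(i["origin"]))
    return i["fx"]*q[0]/q[2]+i["cx"], i["fy"]*q[1]/q[2]+i["cy"]
def cloud(n,depth):
    i=info(n); v,u=np.mgrid[0:384,0:512]
    p=np.stack([(u-i["cx"])/i["fx"]*depth,(v-i["cy"])/i["fy"]*depth,depth],-1)
    return p@np.array(i["rotation"]).T+np.array(i["origin"])
def st():
    s=arm.read_state()
    M=R.from_rotvec(s["orientation"]).as_matrix()
    print("t",s["time_s"],"pos",np.round(s["position"],4),"F",np.round(s["wrist_force"],2),"M",np.round(s["moment"],2),"op",round(s["opening"],4),"q",np.round(s["joint_positions"],3))
    print("R",np.round(M,4).tolist())
    return s,M
E
python3 - <<'E'
from h import *
st()
for n in("top","side"):
    im,d=arm.capture(n); cv2.imwrite(f"pics/{n}0.png",im); np.save(f"pics/{n}0.npy",d)
    i=info(n); print(n,np.round(i["origin"],3),np.round(i["rotation"],3).tolist(),i["fx"],i["cx"],i["cy"])
    for t in("magazine_1_mid","bay","refill_tray","fan_hub"):
        print(t,[(np.round(r["centre"],1).tolist(),round(r["conf"],2)) for r in arm.pinpoint(n,t)])
E
```

```text
pics
t 0.0 pos [ 0.1869 -0.517   0.2307] F [ 0.04  0.4  -0.81] M [-0.01  0.04 -0.01] op 0.0859 q [-1.291  0.3    1.522 -0.     1.321 -0.067]
R [[0.3399, -0.0003, 0.9405], [-0.9405, 0.0012, 0.3399], [-0.0012, -1.0, 0.0001]]
top [0.446 0.07  1.423] [-2.2, 2.15, -0.14] 350.29103198332604 248.93705742819768 191.0325935969746
magazine_1_mid [([155.4, 228.4], 0.86), ([316.6, 191.2], 0.72), ([278.8, 231.8], 0.62)]
bay [([334.8, 221.8], 0.75)]
refill_tray [([202.1, 231.7], 0.65)]
fan_hub []
side [0.161 0.992 0.919] [-0.546, 2.553, -1.33] 396.7470575098538 261.784222073635 195.28944891620796
magazine_1_mid [([317.6, 223.2], 0.95), ([291.6, 188.8], 0.92), ([263.0, 324.7], 0.9)]
bay [([329.7, 187.6], 0.64)]
refill_tray [([287.7, 296.6], 0.6)]
fan_hub []
```

```bash
sed -i 's/i=arm.camera_info(n); return i/i=dict(arm.camera_info(n)); i["rotation"]=R.from_rotvec(i["rotation"]).as_matrix(); return i/' h.py
python3 - <<'E'
import cv2
for n in("top","side"):
    im=cv2.imread(f"pics/{n}0.png"); cv2.imwrite(f"pics/{n}0b.png",cv2.resize(im,(800,600),interpolation=cv2.INTER_CUBIC))
E
```

```text
(no output)
```

View pics/top0b.png

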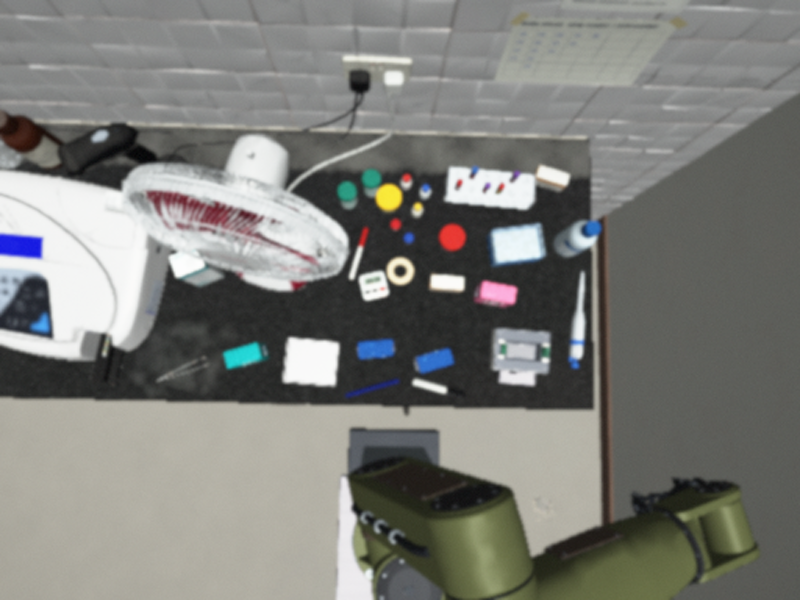

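View pics/side0b.png

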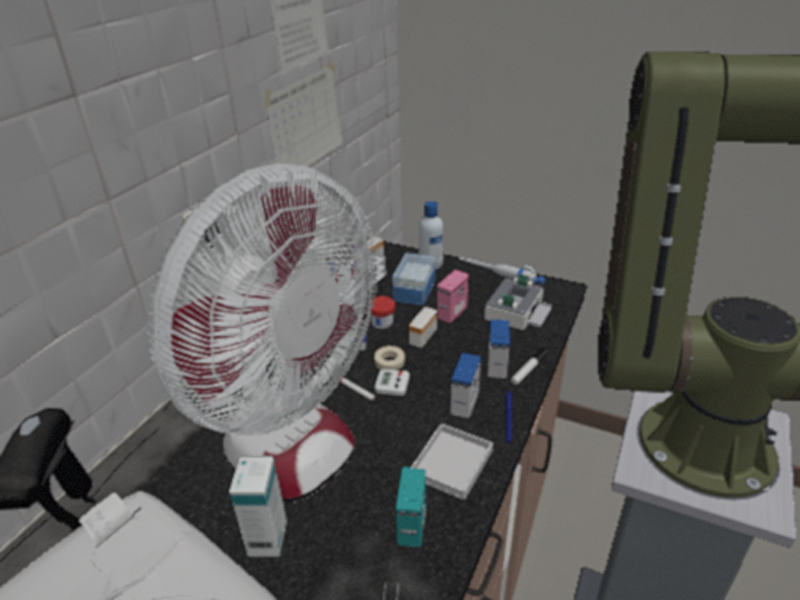

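Top view: blue magazines at about (241,223) and (278,230) in native pixels, tray at (199,231), dispenser at (333,224). The pink and turquoise look-alikes are at (317,188) and (157,228). The fan overhangs the upper left.

Run:
```python
from h import *
im=cv2.imread("pics/top0.png"); d=np.load("pics/top0.npy"); C=cloud("top",d)
hsv=cv2.cvtColor(im,cv2.COLOR_BGR2HSV)
blue=(hsv[...,0]>100)&(hsv[...,0]<122)&(hsv[...,1]>110)&(C[...,2]>0.07)&(C[...,2]<0.12)
n,l,s,c=cv2.connectedComponentsWithStats(blue.astype(np.uint8))
for k in range(1,n):
    if s[k,4]<40: continue
    P=C[l==k]; top=P[P[:,2]>np.percentile(P[:,2],60)-0.006]
    r=cv2.minAreaRect((P[:,:2]*1000).astype(np.float32))
    print(k,s[k],np.round(c[k],1),"z",np.round(np.percentile(P[:,2],[5,50,95]),4),"rect",np.round(r[0],1),np.round(r[1],1),round(r[2],1),"onz .1",np.round(onz("top",c[k],0.1),4))
def reg(name,u0,u1,v0,v1,z0,z1):
    m=np.zeros(d.shape,bool); m[v0:v1,u0:u1]=1; m&=(C[...,2]>z0)&(C[...,2]<z1)
    P=C[m]; r=cv2.minAreaRect((P[:,:2]*1000).astype(np.float32))
    print(name,m.sum(),"z",np.round(np.percentile(P[:,2],[5,50,95]),4),"rect",np.round(r[0],1),np.round(r[1],1),round(r[2],1), 'x',np.round(np.percentile(P[:,0],[1,99]),4),'y',np.round(np.percentile(P[:,1],[1,99]),4))
reg("disp",305,360,205,240,0.035,0.06)
reg("latch",305,360,205,240,0.065,0.09)
reg("tray",175,225,210,253,0.012,0.04)
reg("traytall",175,225,210,253,0.001,0.04)
reg("fan",60,230,90,190,0.15,0.6)
print(np.round(onz("top",(334.8,221.8),.046),4),np.round(onz("side",(329.7,187.6),.046),4),np.round(onz("top",(202.1,231.7),0),4),np.round(onz("side",(287.7,296.6),0),4))
for v in range(208,240,2): print(v,np.round(C[v,308:358:2,2]*1000).astype(int))
for (a,b,c2,e,nm) in((215,300,205,250,"mags"),(300,365,200,250,"disp"),(170,230,205,255,"tray")):
    cv2.imwrite(f"pics/{nm}.png",cv2.resize(im[c2:e,a:b],None,fx=9,fy=9,interpolation=cv2.INTER_CUBIC))
ims=cv2.imread("pics/side0.png"); cv2.imwrite("pics/sidedisp.png",cv2.resize(ims[165:250,280:360],None,fx=7,fy=7,interpolation=cv2.INTER_CUBIC))
```

```text
8 [229 218  23  12 240] [239.5 223.4] z [0.0949 0.1001 0.1042] rect [467.4  76.7] [40.1 84. ] 6.3 onz .1 [0.4672 0.0774 0.1   ]
9 [266 223  24  16 238] [277.7 230.7] z [0.095  0.1002 0.1052] rect [443.1 -66.9] [40.2 83.9] 17.7 onz .1 [ 0.4433 -0.0666  0.1   ]
disp 648 z [0.0393 0.0457 0.0518] rect [ 468.9 -289.9] [139.6 110.3] 86.8 x [0.4191 0.5242] y [-0.358  -0.2207]
latch 56 z [0.0656 0.0741 0.0796] rect [ 467.7 -290.4] [117.1  35. ] 87.3 x [0.4529 0.4878] y [-0.3489 -0.2324]
tray 118 z [0.0134 0.021  0.0259] rect [423.1 219.4] [174.9 125.2] 85.9 x [0.3608 0.4896] y [0.1433 0.3081]
traytall 1105 z [0.0013 0.0038 0.0212] rect [435.5 238.3] [168.1 199.1] 1.4 x [0.3514 0.5174] y [0.1397 0.3352]
fan 9645 z [0.1616 0.4117 0.5703] rect [762.7 437.5] [325.1 605.8] 0.5 x [0.6058 0.8972] y [0.1476 0.73  ]
[ 0.4828 -0.2971  0.046 ] [ 0.4734 -0.3002  0.046 ] [0.4323 0.2278 0.    ] [0.4359 0.2429 0.    ]
208 [ 4  6 -2 -2  1 -5 -1 -2  1 -1  1  1 -5 -1  2 -2 -2 -2 -2 -4 -1  5 -5  2
  2]
210 [-1  3  1  2 -1  1  4 -2 -3  4  5 -1 -1 -1  3  1 -5  0 -1  4  3 -4  5  5
  0]
212 [-1 -1  5  2 39 45 45 4
[... 470 characters left out ...]
-3 -1  2 14 42 49 72 75 19 18 22 17 17 17 23 19 14  8 39 64 75 72  4  3
 -1]
226 [ 5  4  2 14 43 44 67 74 21 20 18 18 21 21 21 23 21 18 40 66 79 78 -4  0
  3]
228 [   3    5    3   15   45   64   62   15   16   20   19   18   15   20
   19   17   23   19   34   69   78   73    0    4 1423]
230 [ 0  0  0 17 45 51 49 44 48 42 43 43 46 40 13 13 13 15 41 53 57 56 -2  0
  0]
232 [ 2  1  1 27 47 48 47 44 47 46 46 44 42 47 47 42 45 46 50 45 49 41 -3  2
  6]
234 [-3  1  2 25 47 46 49 44 46 44 45 45 47 44 51 47 47 51 40 44 51 49 -1  5
  5]
236 [ 0 -5 -1 22 44 50 47 50 49 50 47 47 45 46 46 46 42 43 40 50 48 47 -1 -5
 -5]
238 [ 1  1  1 -3 -3 -2  4 11  6 33 37  8 10 40 40 42 42 45 43 49 54 45  1 -3
  6]
```

View pics/disp.png

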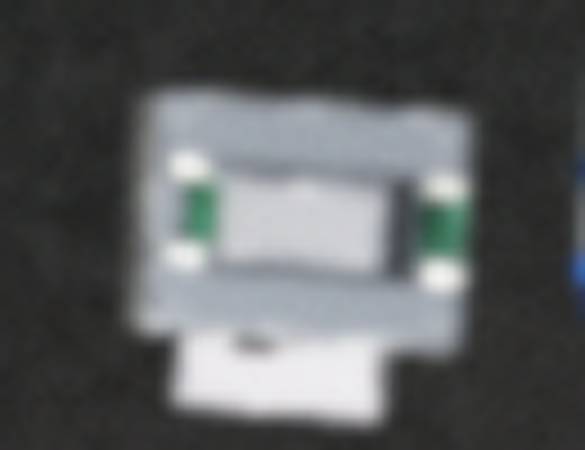

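View pics/mags.png

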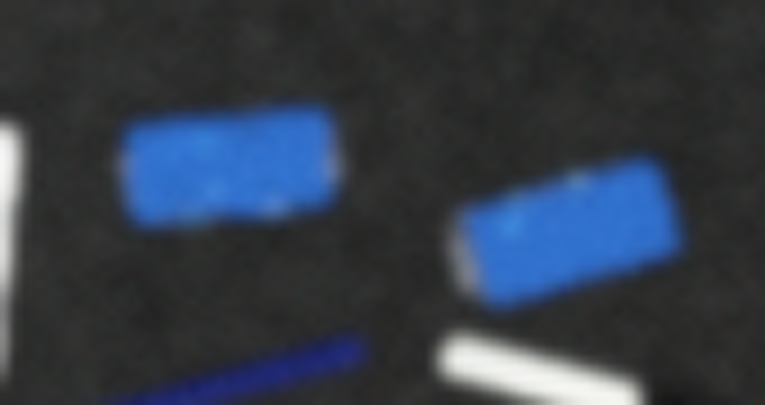

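View pics/sidedisp.png

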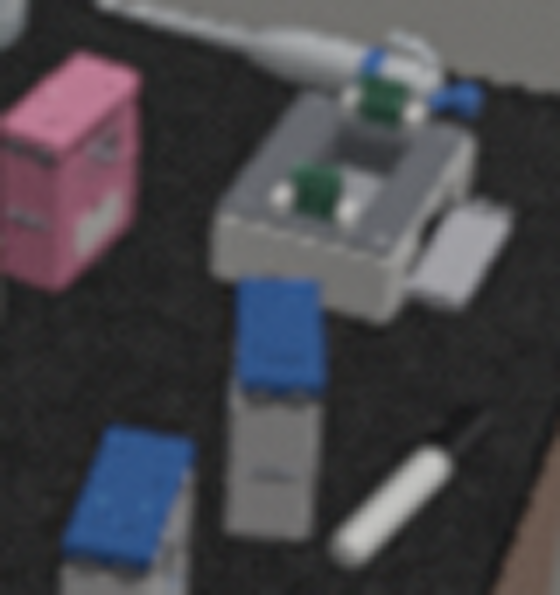

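```bash
cat > fit.py <<'E'
from h import *
from scipy.optimize import minimize
def boxpts(x,y,th,lx,ly,z0,z1):
    c,s=np.cos(th),np.sin(th); o=[]
    for z in(z0,z1):
        for a,b in((1,1),(1,-1),(-1,-1),(-1,1)):
            dx,dy=a*lx/2,b*ly/2; o.append((x+c*dx-s*dy,y+s*dx+c*dy,z))
    return o
def sil(n,pts,S=4):
    p=np.array([proj(n,q) for q in pts],np.float32)
    h=cv2.convexHull(p).reshape(-1,2)
    m=np.zeros((384*S,512*S),np.uint8)
    cv2.fillPoly(m,[np.round(((h+0.5)*S-0.5)*16).astype(np.int32)],255,shift=4)
    return cv2.resize(m,(512,384),interpolation=cv2.INTER_AREA)/255.
def fit(n,soft,valid,x0,lx,ly,z0,z1,free_th=True):
    def f(p):
        m=sil(n,boxpts(p[0]/1000,p[1]/1000,np.radians(p[2]),lx,ly,z0,z1))
        return (((cv2.GaussianBlur(m,(0,0),.7)-soft)**2)*valid).sum()
    best=None
    for k in range(2):
        r=minimize(f,x0,method="Nelder-Mead",options=dict(initial_simplex=np.array([x0]+[np.array(x0)+d for d in np.diag([6,6,4])]),xatol=.05,fatol=.01)); x0=r.x
    return r
E
python3 - <<'E'
from fit import *
for n in("top","side"):
    im=cv2.imread(f"pics/{n}0.png").astype(float); g=im.max(2)
    # dispenser
    bx=dict(top=(298,362,203,250),side=(300,360,165,225))[n]
    u0,u1,v0,v1=bx
    C=cloud(n,np.load(f"pics/{n}0.npy"))
    print(n, "gray samples", [int(g[v,320 if n=='top' else 315]) for v in range(v0,v1,3)])
    hsv=cv2.cvtColor(im.astype(np.uint8),cv2.COLOR_BGR2HSV)
    # magazines lids
    b=np.clip((im[...,0]-im[...,2]-20)/80,0,1)
    for x0 in((467,77,6),(443,-67,18)):
        valid=sil(n,boxpts(x0[0]/1000,x0[1]/1000,np.radians(x0[2]),.06,.105,.08,.115))>0
        # lid thickness: use top face only for blue in top view
        if n=="top":
            r=fit(n,b,valid,x0,.04,.084,.088,.1); print(n,"mag",np.round(r.x,2),round(r.fun,2))
E
```

```text
top gray samples [47, 44, 80, 185, 182, 235, 143, 138, 218, 197, 188, 185, 190, 202, 110, 50]
top mag [469.36  75.69   7.09] 6.67
top mag [444.2  -68.68  17.59] 5.52
side gray samples [113, 113, 118, 43, 39, 40, 36, 37, 97, 110, 103, 119, 117, 121, 133, 134, 135, 136, 108, 82]
```

View pics/tray.png

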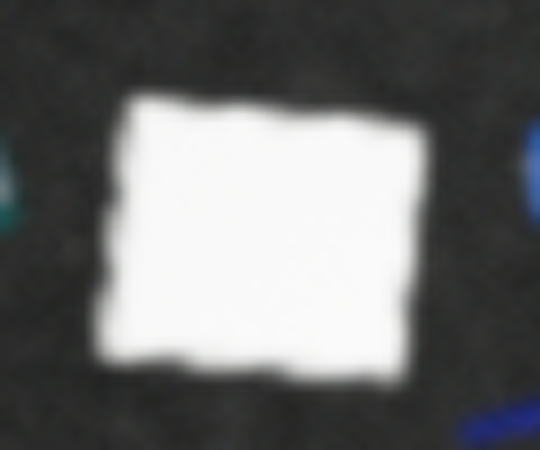

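```bash
cat > q.py <<'E'
from fit import *
for n in("top","side"):
    im=cv2.imread(f"pics/{n}0.png").astype(float); g=im.max(2)
    def run(name,x0,lx,ly,h,lo,hi,excl=None,pad=.02):
        soft=np.clip((g-lo)/(hi-lo),0,1)
        valid=(sil(n,boxpts(x0[0]/1000,x0[1]/1000,np.radians(x0[2]),lx+2*pad,ly+2*pad,-0.02,h+.02))>0).astype(float)
        if excl is not None: valid*=(sil(n,excl)==0)
        r=fit(n,soft,valid,x0,lx,ly,0,h); print(n,name,np.round(r.x,2),round(r.fun,2))
        m=sil(n,boxpts(r.x[0]/1000,r.x[1]/1000,np.radians(r.x[2]),lx,ly,0,h)); 
        e=cv2.morphologyEx((m>.5).astype(np.uint8),cv2.MORPH_GRADIENT,np.ones((2,2)))
        im[e>0]=(0,0,255)
        return r.x
    if n=="top":
        run("mag",(467,77,6),.04,.084,.1,45,220,pad=.012); run("mag",(443,-67,18),.04,.084,.1,45,220,pad=.012)
    a,b=(45,185) if n=="top" else (38,115)
    # lip exclusion; side: also magazine and latches
    d=(470,-290,-3)
    ex=boxpts(.405,-.287,np.radians(-3),.05,.10,-0.0,.05) if n=="top" else boxpts(.40,-.285,np.radians(-3),.06,.11,-0.0,.04)
    if n=="top": run("disp",d,.1,.136,.046,a,b,ex)
    run("tray",(431,235,-4),.11,.13,.022,45,245 if n=="top" else 150,pad=.012)
    cv2.imwrite(f"pics/{n}fit.png",cv2.resize(im[190:270,140:370] if n=="top" else im[150:350,180:380],None,fx=3,fy=3,interpolation=cv2.INTER_NEAREST))
E
python3 q.py
```

```text
top mag [469.08  75.84   7.08] 4.04Traceback (most recent call last):
  File "q.py", line 14, in <module>
    run("mag",(467,77,6),.04,.084,.1,45,220,pad=.012); run("mag",(443,-67,18),.04,.084,.1,45,220,pad=.012)
                                                       ~~~^^^^^^^^^^^^^^^^^^^^^^^^^^^^^^^^^^^^^^^^^^^^^^^^
  File "q.py", line 8, in run
    r=fit(n,soft,valid,x0,lx,ly,0,h); print(n,name,np.round(r.x,2),round(r.fun,2))
  File "fit.py", line 21, in fit
    r=minimize(f,x0,method="Nelder-Mead",options=dict(initial_simplex=np.array([x0]+[np.array(x0)+d for d in np.diag([6,6,4])]),xatol=.05,fatol=.01)); x0=r.x
    res = _minimize_neldermead(fun, x0, args, callback, bounds=bounds,
                               **options)
    fxcc = func(xcc)
    fx = function(np.copy(x), *(wrapper_args + args))
  File "fit.py", line 17, in f
    m=sil(n,boxpts(p[0]/1000,p[1]/1000,np.radians(p[2]),lx,ly,z0,z1))
  File "fit.py", line 10, in sil
    p=np.array([proj(n,q) for q in pts],np.float32)
                ~~~~^^^^^
  File "h.py", line 15, in proj
    i=info(n); q=np.array(i["rotation"]).T@(np.array(P)-np.array(i["origin"]))
  File "h.py", line 5, in info
    i=dict(arm.camera_info(n)); i["rotation"]=R.from_rotvec(i["rotation"]).as_matrix(); return i
           ~~~~~~~~~~~~~~~^^^
ValueError: time passes only in moves, steps and waits
```

Too many camera_info calls; I'll cache it.

```bash
sed -i 's/^def info(n):/from functools import lru_cache\n@lru_cache(None)\ndef info(n):/' h.py; python3 q.py
```

```text
top mag [469.08  75.84   7.08] 4.04
top mag [444.34 -69.71  16.63] 11.45
top disp [ 474.55 -295.51   -3.66] 39.12
top tray [434.81 239.24  -3.97] 5.95
side tray [434.73 239.86  -3.93] 119.46[ WARN:0@3.035] global loadsave.cpp:1063 imwrite_ Unsupported depth image for selected encoder is fallbacked to CV_8U.
```

View pics/topfit.png

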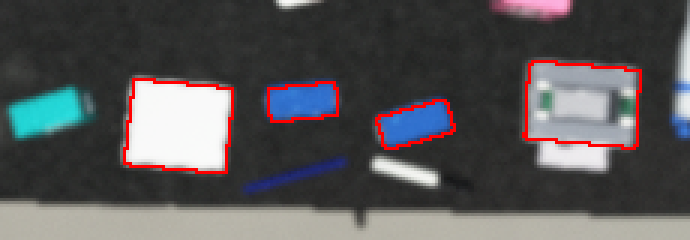

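View pics/sidefit.png

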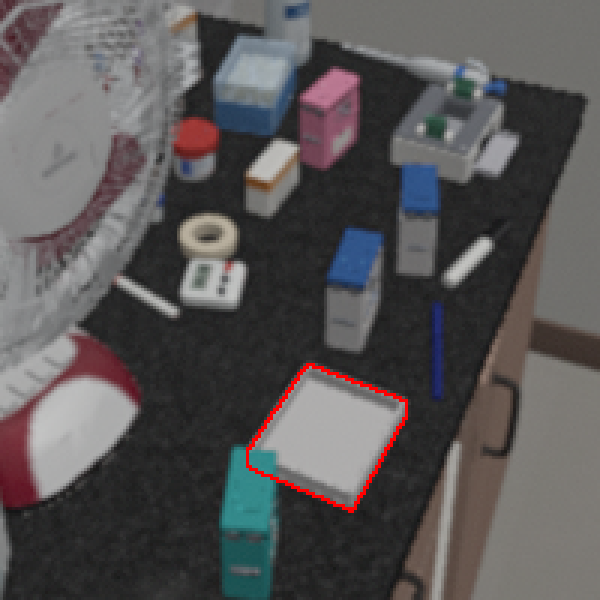

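Run:
```python
from h import *
for z in(.046,.06,.076): print(np.round(onz("top",(335.1,224.1),z),4))
# side: latch centroids
im=cv2.imread("pics/side0.png").astype(int)
for n in("top","side"):
    im=cv2.imread(f"pics/{n}0.png"); h=cv2.cvtColor(im,cv2.COLOR_BGR2HSV)
    m=((h[...,0]>60)&(h[...,0]<90)&(h[...,1]>90)).astype(np.uint8)
    k,l,s,c=cv2.connectedComponentsWithStats(m)
    for j in range(1,k):
        if 4<s[j,4]<200 and c[j,0]>300: print(n,s[j],np.round(c[j],1),np.round(onz(n,c[j],.066),4))
```

```text
[ 0.4738 -0.2983  0.046 ]
[ 0.4735 -0.2945  0.06  ]
[ 0.4732 -0.2902  0.076 ]
top [321 221   2   5   8] [321.6 223. ] [ 0.4765 -0.2404  0.066 ]
top [347 224   4   4  14] [348.5 225.3] [ 0.47   -0.3452  0.066 ]
side [332 176   5   6  21] [334.2 178.6] [ 0.4683 -0.34    0.066 ]
side [323 189   5   6  25] [324.7 191.6] [ 0.4756 -0.2364  0.066 ]
```

```bash
python3 -m creep '[[[0,-9.6,0],[0,0,0],1],[[0,-9.6,0],[0,0,0],1],[[0,-9.6,0],[0,0,0],1],[[0,-9.6,0],[0,0,0],1],[[0,-9.6,0],[0,0,0],1],[[0,-9.6,0],[0,0,0],1],[[0,-9.6,0],[0,0,0],1],[[0,-9.6,0],[0,0,0],1]]'
cat > go.py <<'E'
import sys
from h import *
# target x y z yaw(deg) in world mm -> remaining turn & shift in tool axes
s,M=st()
x,y,z,th=map(float,sys.argv[1:5])
yaw=np.degrees(np.arctan2(M[1,0],M[0,0])); print("yaw",round(yaw,2),"turn about tool y",round(-(th-yaw),2))
T=M.T@(np.array([x,y,z])/1000-s["position"])*1000
print("shift tool",np.round(T,1)," tilt fix(tool rotvec deg)",np.round(np.degrees(R.from_matrix(M.T@np.stack([[np.cos(np.radians(th)),np.sin(np.radians(th)),0],[0,0,-1],[np.sin(np.radians(th)),-np.cos(np.radians(th)),0]],1)).as_rotvec()),2))
E
python3 go.py 469 75.8 160 7
```

```text
time_s: 1.5
position: [0.1869, -0.5172, 0.2313]
orientation: [-1.567, -0.125, 0.125]
wrist_force: [-0.0, 0.6, 1.1]
opening: 0.0855
t 1.5 pos [ 0.1869 -0.5172  0.2313] F [-0.02  0.55  1.06] M [-0.01 -0.04  0.04] op 0.0855 q [-1.291  0.3    1.521  0.     1.321 -1.45 ]
R [[0.9874, -0.0, -0.1584], [0.1584, 0.0, 0.9874], [0.0, -1.0, 0.0]]
yaw 9.11 turn about tool y 2.11Traceback (most recent call last):
  File "go.py", line 8, in <module>
    print("shift tool",np.round(T,1)," tilt fix(tool rotvec deg)",np.round(np.degrees(R.from_matrix(M.T@np.stack([[np.cos(np.radians(th)),np.sin(np.radians(th)),0],[0,0,-1],[np.sin(np.radians(th)),-np.cos(np.radians(th)),0]],1)).as_rotvec()),2))
                                                                                      ~~~~~~~~~~~~~^^^^^^^^^^^^^^^^^^^^^^^^^^^^^^^^^^^^^^^^^^^^^^^^^^^^^^^^^^^^^^^^^^^^^^^^^^^^^^^^^^^^^^^^^^^^^^^^^^^^^^^^^^^^^^^^^^^^^^^^^^^^^^^^^
  File "scipy/spatial/transform/_rotation.pyx", line 1143, in scipy.spatial.transform._rotation.Rotation.from_matrix
ValueError: Non-positive determinant (left-handed or null coordinate frame) in rotation matrix 0: [[ 9.99319297e-01 -1.04586253e-06 -3.68909506e-02]
 [-3.95748607e-07  9.99999999e-01 -3.90703338e-05]
 [-3.68909506e-02 -3.90583380e-05 -9.99319296e-01]].
```

```bash
sed -i 's/\[np.sin(np.radians(th)),-np.cos(np.radians(th)),0\]/[-np.sin(np.radians(th)),np.cos(np.radians(th)),0]/' go.py
python3 go.py 469 75.8 160 7; python3 go.py 469 75.8 230 7
```

```text
t 1.5 pos [ 0.1869 -0.5172  0.2313] F [-0.02  0.55  1.06] M [-0.01 -0.04  0.04] op 0.0855 q [-1.291  0.3    1.521  0.     1.321 -1.45 ]
R [[0.9874, -0.0, -0.1584], [0.1584, 0.0, 0.9874], [0.0, -1.0, 0.0]]
yaw 9.11 turn about tool y 2.11
shift tool [372.5  71.3 540.8]  tilt fix(tool rotvec deg) [-0.    2.11  0.  ]
t 1.5 pos [ 0.1869 -0.5172  0.2313] F [-0.02  0.55  1.06] M [-0.01 -0.04  0.04] op 0.0855 q [-1.291  0.3    1.521  0.     1.321 -1.45 ]
R [[0.9874, -0.0, -0.1584], [0.1584, 0.0, 0.9874], [0.0, -1.0, 0.0]]
yaw 9.11 turn about tool y 2.11
shift tool [372.5   1.3 540.8]  tilt fix(tool rotvec deg) [-0.    2.11  0.  ]
```

```bash
python3 -m creep '[[[0,0,0],[31,0,45],1],[[0,0,0],[31,0,45],1],[[0,0,0],[31,0,45],1],[[0,0,0],[31,0,45],1],[[0,0,0],[31,0,45],1],[[0,0,0],[31,0,45],1],[[0,0,0],[31,0,45],1],[[0,0,0],[31,0,45],1],[[0,0,0],[31,0,45],1],[[0,0,0],[31,0,45],1],[[0,0,0],[31,0,45],1],[[0,2.1,0],[31,0,45],1]]'
python3 go.py 469 75.8 130 7
```

```text
time_s: 3.0
position: [0.4738, 0.0924, 0.2329]
orientation: [-1.571, -0.099, 0.089]
wrist_force: [1.1, -0.8, 0.4]
opening: 0.0851
t 3.0 pos [0.4738 0.0924 0.2329] F [ 1.1  -0.79  0.39] M [-0.05  0.    0.06] op 0.0851 q [ 1.180e-01  1.450e-01  1.706e+00 -3.000e-03  1.284e+00 -1.000e-03]
R [[0.9928, 0.0064, -0.1196], [0.1196, -0.0019, 0.9928], [0.0061, -1.0, -0.0026]]
yaw 6.87 turn about tool y -0.13
shift tool [ -7.4 102.9 -15.7]  tilt fix(tool rotvec deg) [ 0.15 -0.13  0.35]
```

```bash
python3 -m creep '[[[0,0,0],[0,0,0],1],[[0,0,0],[0,0,0],1]]'
python3 go.py 469 75.8 125 7
python3 - <<'E'
from h import *
for n in("top","side"):
    im,d=arm.capture(n); c=im[170:270,180:310] if n=="top" else im[150:330,230:350]
    cv2.imwrite(f"pics/{n}1.png",cv2.resize(c,None,fx=5 if n=="top" else 3.3,fy=5 if n=="top" else 3.3,interpolation=cv2.INTER_CUBIC))
E
```

```text
time_s: 3.25
position: [0.4742, 0.0949, 0.2324]
orientation: [-1.571, -0.102, 0.093]
wrist_force: [0.1, -0.1, -0.5]
opening: 0.0856
t 3.25 pos [0.4742 0.0949 0.2324] F [ 0.1  -0.08 -0.51] M [ 0.01 -0.02  0.01] op 0.0856 q [ 0.123  0.148  1.705 -0.003  1.284 -0.   ]
R [[0.9923, 0.0055, -0.1236], [0.1236, -0.0019, 0.9923], [0.0052, -1.0, -0.0025]]
yaw 7.1 turn about tool y 0.1
shift tool [ -8.  107.4 -18. ]  tilt fix(tool rotvec deg) [0.15 0.1  0.3 ]
```

View pics/side1.png

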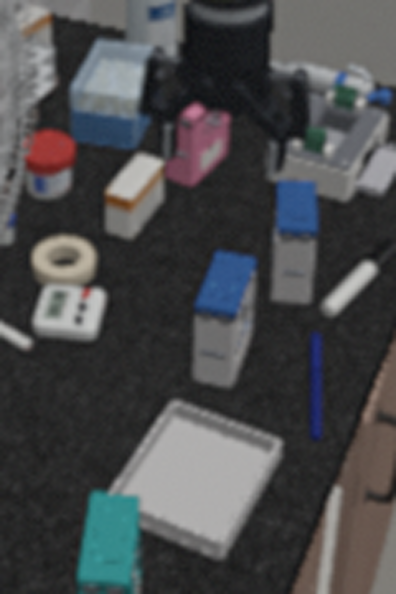

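```bash
python3 -m creep '[[[0.1,0,0.2],[-4,35,-9],1],[[0,0,0.1],[-4,35,-9],1],[[0,0,0],[0,30,0],1],[[0,0,0],[0,0,0],1]]'
python3 go.py 469 75.8 54 7
```

```text
time_s: 3.85
position: [0.4684, 0.0709, 0.1317]
orientation: [-1.57, -0.095, 0.089]
wrist_force: [0.3, 0.2, 0.6]
opening: 0.0853
t 3.85 pos [0.4684 0.0709 0.1317] F [0.34 0.25 0.59] M [ 0.02  0.01 -0.  ] op 0.0853 q [ 7.300e-02  2.440e-01  1.843e+00 -1.000e-03  1.051e+00 -4.300e-02]
R [[0.9931, 0.0037, -0.1168], [0.1168, -0.0005, 0.9932], [0.0036, -1.0, -0.0009]]
yaw 6.71 turn about tool y -0.29
shift tool [ 0.9 77.7  4.8]  tilt fix(tool rotvec deg) [ 0.05 -0.29  0.21]
```

```bash
python3 -m creep '[[[0,-0.3,0.2],[1,15,4],1],[[0,0,0],[0,20,0],1],[[0,0,0],[0,20,0],1],[[0,0,0],[0,15,0],1],[[0,0,0],[0,0,0],1]]'
python3 go.py 469 75.8 54 7
```

```text
time_s: 4.47
position: [0.4714, 0.075, 0.0626]
orientation: [-1.569, -0.101, 0.09]
wrist_force: [1.0, 1.0, 0.7]
opening: 0.0855
t 4.475 pos [0.4714 0.075  0.0626] F [1.03 1.03 0.66] M [-0.05 -0.02 -0.05] op 0.0855 q [ 8.100e-02  3.610e-01  1.882e+00 -1.000e-03  8.920e-01 -4.000e-02]
R [[0.9926, 0.0067, -0.1216], [0.1216, -0.0003, 0.9926], [0.0066, -1.0, -0.0011]]
yaw 6.98 turn about tool y -0.02
shift tool [-2.4  8.6  1.1]  tilt fix(tool rotvec deg) [ 0.07 -0.02  0.38]
```

```bash
python3 -m creep '[[[0,0,0.3],[-2,8,1],1],[[0,0,0],[0,0,0],1]]'
python3 go.py 469 75.8 54 7
for i in 1 2 3 4; do python3 -c "
from h import *
a=arm.read_state()['wrist_force'];b=arm.read_state()['wrist_force'];print(a,b)"; done
```

```text
time_s: 4.72
position: [0.4699, 0.0759, 0.0551]
orientation: [-1.57, -0.098, 0.094]
wrist_force: [0.2, 0.8, -0.5]
opening: 0.0855
t 4.725 pos [0.4699 0.0759 0.0551] F [ 0.23  0.82 -0.54] M [-0.03  0.02 -0.  ] op 0.0855 q [ 8.400e-02  3.730e-01  1.887e+00 -1.000e-03  8.780e-01 -3.700e-02]
R [[0.9926, 0.0028, -0.1217], [0.1217, -0.0009, 0.9926], [0.0027, -1.0, -0.0012]]
yaw 6.99 turn about tool y -0.01
shift tool [-0.9  1.1  0. ]  tilt fix(tool rotvec deg) [ 0.07 -0.01  0.15]
[ 0.23492269  0.81904406 -0.5356637 ] [ 0.23492269  0.81904406 -0.5356637 ]
[ 0.23492269  0.81904406 -0.5356637 ] [ 0.23492269  0.81904406 -0.5356637 ]
[ 0.23492269  0.81904406 -0.5356637 ] [ 0.23492269  0.81904406 -0.5356637 ]
[ 0.23492269  0.81904406 -0.5356637 ] [ 0.23492269  0.81904406 -0.5356637 ]
```

```bash
cat > feel.py <<'E'
import sys
from h import *
F=[];T=[]
for k in range(int(sys.argv[1])):
    arm.capture("top"); s=arm.read_state(); F.append(s["wrist_force"]); T.append(s["joint_torque"])
F=np.array(F);T=np.array(T)
print("t",s["time_s"],"F mean",np.round(F.mean(0),2),"sd",np.round(F.std(0),2),"torque",np.round(T.mean(0),3),"sd",np.round(T.std(0),3),"pos",np.round(s["position"],4),"op",s["opening"])
E
python3 feel.py 8
python3 -m creep '[[[0,0,0],[0,0,0],-1],[[0,0,0],[0,0,0],-1],[[0,0,0],[0,0,0],-1],[[0,0,0],[0,0,0],-1],[[0,0,0],[0,0,0],-1]]'; python3 feel.py 4
```

```text
t 5.125 F mean [ 0.25  0.21 -0.21] sd [0.52 0.67 0.41] torque [ 2.0000e-02 -4.9470e+01 -2.7191e+01 -2.0000e-03 -1.1000e-02  2.0000e-03] sd [0.011 0.314 0.264 0.    0.006 0.003] pos [0.4702 0.0758 0.0555] op 0.08514095468059338
time_s: 5.75
position: [0.4704, 0.0759, 0.0557]
orientation: [-1.57, -0.099, 0.092]
wrist_force: [0.1, 0.2, 0.9]
opening: 0.0395
t 5.95 F mean [-0.07 -0.17  0.25] sd [0.79 0.6  0.18] torque [-2.2000e-02 -4.9392e+01 -2.7050e+01 -1.0000e-03 -1.4000e-02 -5.0000e-03] sd [0.003 0.008 0.001 0.001 0.004 0.   ] pos [0.4704 0.0759 0.0557] op 0.03895034434104908
```

```bash
python3 -m creep '[[[0,0,0],[0,-8,0],-1],[[0,0,0],[0,-8,0],-1],[[0,0,0],[0,-8,0],-1],[[0,0,0],[0,0,0],-1],[[0,0,0],[0,0,0],-1]]'; python3 feel.py 14
```

```text
time_s: 6.58
position: [0.4696, 0.0758, 0.081]
orientation: [-1.57, -0.098, 0.094]
wrist_force: [0.6, 0.1, -4.9]
opening: 0.0395
t 7.275 F mean [-0.02  0.   -4.12] sd [0.41 0.56 0.48] torque [ 0.0000e+00 -5.0552e+01 -3.0199e+01  4.0000e-03 -7.0000e-03  0.0000e+00] sd [0.002 0.09  0.061 0.    0.006 0.   ] pos [0.4697 0.0758 0.081 ] op 0.03945457925869363
```

```bash
python3 -m creep '[[[0,0,0],[0,9,0],-1],[[0,0,0],[0,8,0],-1],[[0,0,0],[0,4,0],-1],[[0,0,0],[0,1,0],-1],[[0,0,0],[0,0,0],-1]]'; python3 feel.py 4
```

```text
time_s: 7.9
position: [0.4695, 0.0758, 0.057]
orientation: [-1.57, -0.097, 0.094]
wrist_force: [-0.1, -0.2, -4.3]
opening: 0.0391
t 8.1 F mean [-0.28  0.18 -4.06] sd [0.77 0.15 0.31] torque [-2.0000e-03 -5.1358e+01 -2.8679e+01  4.0000e-03 -1.2000e-02  0.0000e+00] sd [0.003 0.068 0.045 0.    0.006 0.   ] pos [0.4696 0.0758 0.0572] op 0.039190184834248624
```

```bash
python3 -m creep '[[[0,0,0],[0,1.5,0],-1],[[0,0,0],[0,0,0],-1]]'; python3 feel.py 3
```

```text
time_s: 8.35
position: [0.4697, 0.0758, 0.0559]
orientation: [-1.57, -0.098, 0.094]
wrist_force: [0.2, 0.6, -4.5]
opening: 0.0391
t 8.5 F mean [ 0.17  0.28 -4.12] sd [0.41 0.36 0.45] torque [ 1.0000e-03 -5.1533e+01 -2.8629e+01  4.0000e-03 -1.7000e-02  0.0000e+00] sd [0.001 0.046 0.035 0.    0.003 0.   ] pos [0.4697 0.0758 0.0559] op 0.0392368364779774
```

```bash
python3 -m creep '[[[0,0,0],[0,1,0],-1],[[0,0,0],[0,0,0],-1]]'; python3 feel.py 3
```

```text
time_s: 8.75
position: [0.4699, 0.0758, 0.0558]
orientation: [-1.57, -0.098, 0.093]
wrist_force: [0.7, -0.1, -4.1]
opening: 0.0395
t 8.9 F mean [-0.61  0.62 -2.24] sd [0.66 0.78 1.43] torque [-8.0000e-02 -5.0557e+01 -2.8033e+01 -1.8000e-02 -1.2500e-01 -2.0000e-03] sd [0.057 0.654 0.295 0.017 0.116 0.002] pos [0.4699 0.0758 0.0557] op 0.03978295398266911
```

Now touching down. Another 0.6 mm, then release.

```bash
python3 -m creep '[[[0,0,0],[0,0.8,0],-1],[[0,0,0],[0,0,0],-1]]'; python3 feel.py 3
```

```text
time_s: 9.15
position: [0.47, 0.0758, 0.0558]
orientation: [-1.57, -0.098, 0.093]
wrist_force: [0.0, -0.2, -3.9]
opening: 0.0394
t 9.3 F mean [-1.32 -0.22  2.  ] sd [0.44 0.18 0.46] torque [-1.2900e-01 -4.9427e+01 -2.7791e+01 -7.0000e-03 -4.8600e-01 -3.0000e-03] sd [0.028 0.223 0.004 0.018 0.15  0.001] pos [0.4701 0.0759 0.0557] op 0.0392052492165667
```

```bash
python3 -m creep '[[[0,0,0],[0,0,0],1],[[0,0,0],[0,0,0],1],[[0,0,0],[0,0,0],1],[[0,0,0],[0,-20,0],1],[[0,0,0],[0,-30,0],1],[[0,0,0],[0,-30,0],1],[[0,0,0],[0,0,0],1]]'; python3 go.py 444 -69 130 17.3
```

```text
time_s: 10.18
position: [0.4702, 0.0759, 0.1379]
orientation: [-1.57, -0.099, 0.093]
wrist_force: [-0.1, 0.8, 0.1]
opening: 0.0853
t 10.175 pos [0.4702 0.0759 0.1379] F [-0.05  0.85  0.12] M [ 0.   -0.02  0.  ] op 0.0853 q [ 8.400e-02  2.400e-01  1.831e+00 -1.000e-03  1.067e+00 -3.700e-02]
R [[0.9926, 0.0039, -0.1215], [0.1215, -0.0008, 0.9926], [0.0038, -1.0, -0.0012]]
yaw 6.98 turn about tool y -10.32
shift tool [ -43.6    7.9 -140.6]  tilt fix(tool rotvec deg) [  0.09 -10.32   0.21]
```

```bash
python3 -m creep '[[[0,0,0],[-13,0,-43],1],[[0,0,0],[-13,0,-43],1],[[0,0,0.2],[-13,2,-40],1],[[0,-5.2,0],[0,0,0],1],[[0,-5,0],[0,0,0],1],[[0,0,0],[0,0,0],1]]'; python3 go.py 444 -69 55 17.3
```

```text
time_s: 10.92
position: [0.4444, -0.0578, 0.1314]
orientation: [-1.557, -0.236, 0.242]
wrist_force: [-0.0, -0.1, -0.0]
opening: 0.0856
t 10.925 pos [ 0.4444 -0.0578  0.1314] F [-0.04 -0.15 -0.04] M [-0.   -0.03 -0.01] op 0.0856 q [-2.100e-01  1.940e-01  1.906e+00 -1.000e-03  1.045e+00 -5.140e-01]
R [[0.9541, -0.0041, -0.2995], [0.2995, -0.0004, 0.9541], [-0.004, -1.0, 0.0009]]
yaw 17.43 turn about tool y 0.13
shift tool [ -3.4  76.4 -10.7]  tilt fix(tool rotvec deg) [-0.05  0.13 -0.23]
```

```bash
python3 -m creep '[[[0,0,-0.2],[-3.5,15,-11],1],[[0,0,0],[0,20,0],1],[[0,0,0],[0,20,0],1],[[0,0,0],[0,14,0],1],[[0,0,0],[0,4,0],1],[[0,0,0],[0,0,0],1]]'; python3 go.py 444 -69 55 17.3
```

```text
time_s: 11.68
position: [0.4439, -0.0688, 0.0547]
orientation: [-1.557, -0.23, 0.233]
wrist_force: [-0.5, -0.5, -0.7]
opening: 0.0855
t 11.675 pos [ 0.4439 -0.0688  0.0547] F [-0.48 -0.47 -0.66] M [-0.03 -0.   -0.01] op 0.0855 q [-2.360e-01  3.270e-01  1.956e+00  1.000e-03  8.610e-01 -5.310e-01]
R [[0.9567, -0.0019, -0.291], [0.291, 0.0011, 0.9567], [-0.0015, -1.0, 0.0016]]
yaw 16.92 turn about tool y -0.38
shift tool [-0.  -0.3 -0.2]  tilt fix(tool rotvec deg) [-0.09 -0.38 -0.09]
```

```bash
python3 -m creep '[[[0,0,0],[0,0,0],-1],[[0,0,0],[0,0,0],-1],[[0,0,0],[0,0,0],-1],[[0,0,0],[0,0,0],-1],[[0,0,0],[0,0,0],-1],[[0,0,0],[0,0,0],-1]]'; python3 feel.py 3; python3 -m creep '[[[0,0,0],[0,-8,0],-1],[[0,0,0],[0,-8,0],-1],[[0,0,0],[0,-8,0],-1],[[0,0,0],[0,0,0],-1],[[0,0,0],[0,0,0],-1]]'; python3 feel.py 12
```

```text
time_s: 12.42
position: [0.4445, -0.0689, 0.0559]
orientation: [-1.558, -0.232, 0.231]
wrist_force: [0.2, 0.8, -1.8]
opening: 0.0391
t 12.575 F mean [ 0.05 -0.32 -0.67] sd [0.19 0.38 0.07] torque [-1.8000e-02 -4.7020e+01 -2.7222e+01  2.0000e-03 -7.0000e-03 -1.0000e-03] sd [0.002 0.013 0.014 0.001 0.002 0.   ] pos [ 0.4445 -0.0689  0.0559] op 0.039530471457001726
time_s: 13.2
position: [0.4447, -0.0689, 0.0821]
orientation: [-1.558, -0.232, 0.231]
wrist_force: [-0.3, -0.1, -1.5]
opening: 0.0394
t 13.8 F mean [ 0.05  0.02 -1.63] sd [0.56 0.48 0.35] torque [ 0.0000e+00 -4.6056e+01 -2.9014e+01  5.0000e-03  2.0000e-03  0.0000e+00] sd [0.003 0.104 0.077 0.    0.006 0.   ] pos [ 0.4447 -0.0689  0.0821] op 0.03913729738809512
```

Magazine 1 weighs 4.1 N and magazine 2 weighs 1.6 N, so magazine 1 is the heavier. Setting magazine 2 back down.

```bash
python3 -m creep '[[[0,0,0],[0,9,0],-1],[[0,0,0],[0,9,0],-1],[[0,0,0],[0,5,0],-1],[[0,0,0],[0,2,0],-1],[[0,0,0],[0,0.5,0],-1],[[0,0,0],[0,0,0],-1]]'; python3 feel.py 4
```

```text
time_s: 14.55
position: [0.4451, -0.0689, 0.0558]
orientation: [-1.558, -0.233, 0.231]
wrist_force: [-0.3, -0.2, -1.6]
opening: 0.0398
t 14.75 F mean [-0.55  0.05  2.55] sd [0.51 0.57 1.07] torque [ 7.0000e-03 -4.5998e+01 -2.6742e+01  3.5000e-02 -2.3800e-01  3.0000e-03] sd [0.035 0.593 0.221 0.011 0.149 0.002] pos [ 0.4452 -0.0689  0.0557] op 0.039231688199114254
```

```bash
python3 -m creep '[[[0,0,0],[0,0,0],1],[[0,0,0],[0,0,0],1],[[0,0,0],[0,0,0],1],[[0,0,0],[0,-20,0],1],[[0,0,0],[0,-30,0],1],[[0,0,0],[0,-30,0],1],[[0,0,0],[0,0,0],1]]'; python3 go.py 470 75.8 135 7
```

```text
time_s: 15.62
position: [0.445, -0.0689, 0.1376]
orientation: [-1.558, -0.232, 0.231]
wrist_force: [0.0, 0.1, -0.4]
opening: 0.0856
t 15.625 pos [ 0.445  -0.0689  0.1376] F [ 0.03  0.06 -0.42] M [ 0.04  0.03 -0.01] op 0.0856 q [-2.350e-01  1.880e-01  1.897e+00  1.000e-03  1.056e+00 -5.310e-01]
R [[0.9568, 0.0007, -0.2907], [0.2907, 0.0006, 0.9568], [0.0009, -1.0, 0.0004]]
yaw 16.9 turn about tool y 9.9
shift tool [ 66.    2.7 131.2]  tilt fix(tool rotvec deg) [-0.03  9.9   0.05]
```

```bash
python3 -m creep '[[[0,0,0],[20,0,40],1],[[0,0,0],[20,0,40],1],[[0,0,0],[20,1,38],1],[[0,5,0],[0,0,0],1],[[0,4.9,0],[0,0,0],1],[[0,0,0],[0,0,0],1]]'; python3 go.py 470 75.8 55 7
python3 - <<'E'
from h import *
im,d=arm.capture("top"); cv2.imwrite("pics/top2.png",im)
E
```

```text
time_s: 16.38
position: [0.4671, 0.0655, 0.1317]
orientation: [-1.568, -0.089, 0.096]
wrist_force: [0.6, 0.4, 0.1]
opening: 0.0856
t 16.375 pos [0.4671 0.0655 0.1317] F [0.6  0.36 0.12] M [ 0.03 -0.03  0.01] op 0.0856 q [ 6.100e-02  2.440e-01  1.843e+00  1.000e-03  1.059e+00 -5.600e-02]
R [[0.9931, -0.0046, -0.1171], [0.1171, 0.0003, 0.9931], [-0.0046, -1.0, 0.0009]]
yaw 6.73 turn about tool y -0.27
shift tool [ 4.5 76.7  9.8]  tilt fix(tool rotvec deg) [-0.05 -0.27 -0.26]
```

```bash
python3 -m creep '[[[0,-0.2,-0.2],[4.5,15,10],1],[[0,0,0],[0,20,0],1],[[0,0,0],[0,20,0],1],[[0,0,0],[0,15,0],1],[[0,0,0],[0,4,0],1],[[0,0,0],[0,0,0],1]]'; python3 go.py 470 75.8 55 7
```

```text
time_s: 17.18
position: [0.4699, 0.0777, 0.0515]
orientation: [-1.567, -0.098, 0.102]
wrist_force: [0.3, -0.4, 0.9]
opening: 0.0851
t 17.175 pos [0.4699 0.0777 0.0515] F [ 0.31 -0.36  0.87] M [-0.01  0.02  0.02] op 0.0851 q [ 8.600e-02  3.830e-01  1.885e+00  1.000e-03  8.770e-01 -4.200e-02]
R [[0.9918, -0.0027, -0.1274], [0.1274, 0.0009, 0.9919], [-0.0025, -1.0, 0.0012]]
yaw 7.32 turn about tool y 0.32
shift tool [-0.1 -3.5 -1.9]  tilt fix(tool rotvec deg) [-0.07  0.32 -0.15]
```

```bash
python3 -m creep '[[[0,0.3,-0.15],[0,-2.5,-1.9],1],[[0,0,0],[0,0,0],1],[[0,0,0],[0,0,0],-1],[[0,0,0],[0,0,0],-1],[[0,0,0],[0,0,0],-1],[[0,0,0],[0,0,0],-1],[[0,0,0],[0,0,0],-1],[[0,0,0],[0,0,0],-1]]'; python3 go.py 470 75.8 55 7; python3 feel.py 2
python3 -m creep '[[[0,0,0],[0,-10,0],-1],[[0,0,0],[0,-20,0],-1],[[0,0,0],[0,-30,0],-1],[[0,0,0],[0,-30,0],-1],[[0,0,0],[0,-20,0],-1],[[0,0,0],[0,0,0],-1]]'; python3 go.py 473.5 -294 165 -3.7
```

```text
time_s: 18.18
position: [0.4711, 0.0757, 0.0559]
orientation: [-1.567, -0.099, 0.093]
wrist_force: [0.3, -0.2, 0.9]
opening: 0.0394
t 18.175 pos [0.4711 0.0757 0.0559] F [ 0.29 -0.22  0.87] M [-0.05  0.04  0.02] op 0.0394 q [ 8.200e-02  3.740e-01  1.884e+00  1.000e-03  8.800e-01 -4.100e-02]
R [[0.9925, 0.0033, -0.122], [0.122, 0.0014, 0.9925], [0.0034, -1.0, 0.001]]
yaw 7.0 turn about tool y 0.0
shift tool [-1.   0.9  0.3]  tilt fix(tool rotvec deg) [-0.06  0.    0.2 ]
t 18.275 F mean [-0.24 -0.12  0.9 ] sd [0.32 0.15 0.09] torque [ 4.5000e-02 -4.9325e+01 -2.7297e+01  4.0000e-02 -8.6000e-02  8.0000e-03] sd [0.    0.002 0.001 0.    0.    0.   ] pos [0.471  0.0757 0.0558] op 0.03947800840300676
time_s: 19.02
position: [0.4693, 0.0754, 0.1699]
orientation: [-1.567, -0.096, 0.096]
wrist_force: [0.3, 1.2, -3.9]
opening: 0.0393
t 19.025 pos [0.4693 0.0754 0.1699] F [ 0.3   1.22 -3.88] M [ 0.03 -0.05  0.  ] op 0.0393 q [ 8.200e-02  1.980e-01  1.799e+00  1.000e-03  1.145e+00 -4.100e-02]
R [[0.9925, -0.0005, -0.1219], [0.1219, 0.0012, 0.9925], [-0.0003, -1.0, 0.0013]]
yaw 7.0 turn about tool y 10.7
shift tool [ -40.8    4.5 -367.2]  tilt fix(tool rotvec deg) [-0.07 10.7  -0.02]
```

```bash
python3 -m creep '[[[0,0,0],[-2,-25,0],-1],[[0,0,0],[-3,-5,-20],-1],[[0,0,0],[-4,0,-38],-1],[[0,0,0],[-4,0,-38],-1],[[0,0,0],[-5,0,-40],-1],[[0,0,0],[-5,0,-40],-1],[[0,0,0],[-5,0,-40],-1],[[0,0,0],[-5,0,-40],-1],[[0,0,0],[-5,0,-40],-1],[[0,0,0],[-3,0,-35],-1],[[0,5,0],[0,0,-15],-1],[[0,5,0],[0,0,0],-1]]'; python3 -m creep '[[[0,0,0],[0,0,0],-1]]';  python3 go.py 473.5 -294 165 -3.7
```

```text
time_s: 20.52
position: [0.4653, -0.2828, 0.1859]
orientation: [-1.563, 0.059, -0.028]
wrist_force: [0.2, -0.1, -4.2]
opening: 0.039
time_s: 20.65
position: [0.4649, -0.2828, 0.1847]
orientation: [-1.561, 0.06, -0.027]
wrist_force: [0.3, 0.2, -4.9]
opening: 0.0395
t 20.65 pos [ 0.4649 -0.2828  0.1847] F [ 0.28  0.16 -4.87] M [-0.03 -0.03 -0.02] op 0.0395 q [-0.612  0.341  1.579 -0.004  1.244 -0.555]
R [[0.9982, -0.0208, 0.0557], [-0.0556, 0.0094, 0.9984], [-0.0213, -0.9997, 0.0082]]
yaw -3.19 turn about tool y 0.51
shift tool [  9.6  19.4 -10.9]  tilt fix(tool rotvec deg) [-0.47  0.51 -1.22]
```

```bash
python3 -m creep '[[[-0.4,0.5,-1.2],[9.5,20,-11],-1],[[0,0,0],[0,15,0],-1],[[0,0,0],[0,0,0],-1]]';  python3 go.py 473.5 -294 142 -3.7
```

```text
time_s: 21.02
position: [0.4728, -0.293, 0.1468]
orientation: [-1.568, 0.048, -0.044]
wrist_force: [-0.6, -0.2, -4.1]
opening: 0.0393
t 21.025 pos [ 0.4728 -0.293   0.1468] F [-0.64 -0.19 -4.13] M [-0.03  0.   -0.01] op 0.0393 q [-6.210e-01  3.980e-01  1.595e+00  1.000e-03  1.152e+00 -5.630e-01]
R [[0.9983, -0.0025, 0.0585], [-0.0585, 0.0028, 0.9983], [-0.0026, -1.0, 0.0027]]
yaw -3.35 turn about tool y 0.35
shift tool [ 0.7  4.8 -1. ]  tilt fix(tool rotvec deg) [-0.15  0.35 -0.15]
```

```bash
python3 -m creep '[[[-0.15,0.35,-0.15],[0.7,4,-1],-1],[[0,0,0],[0,0,0],-1]]';  python3 go.py 473.5 -294 142 -3.7
python3 - <<'E'
from h import *
for n in("top","side"):
    im,d=arm.capture(n); cv2.imwrite(f"pics/{n}3.png",im); np.save(f"pics/{n}3.npy",d)
    c=im[190:260,290:370] if n=="top" else im[120:230,290:370]
    f=8 if n=="top" else 5.4
    cv2.imwrite(f"pics/{n}3c.png",cv2.resize(c,None,fx=f,fy=f,interpolation=cv2.INTER_CUBIC))
    print([(np.round(r["centre"],1).tolist(),round(r["conf"],2)) for r in arm.pinpoint(n,"magazine_1_mid")])
E
```

```text
time_s: 21.28
position: [0.4736, -0.2937, 0.1434]
orientation: [-1.571, 0.05, -0.05]
wrist_force: [0.9, -0.2, -3.9]
opening: 0.0394
t 21.275 pos [ 0.4736 -0.2937  0.1434] F [ 0.9  -0.18 -3.92] M [-0.02 -0.09 -0.02] op 0.0394 q [-0.621  0.402  1.598 -0.     1.141 -0.557]
R [[0.998, 0.0005, 0.0636], [-0.0636, -0.0005, 0.998], [0.0005, -1.0, -0.0004]]
yaw -3.65 turn about tool y 0.05
shift tool [-0.1  1.4 -0.3]  tilt fix(tool rotvec deg) [0.02 0.05 0.03]
[([157.4, 226.6], 0.57), ([314.1, 188.8], 0.54)]
[([264.3, 323.0], 0.94), ([319.3, 225.0], 0.85), ([292.0, 187.1], 0.79)]
```

View pics/side3c.png

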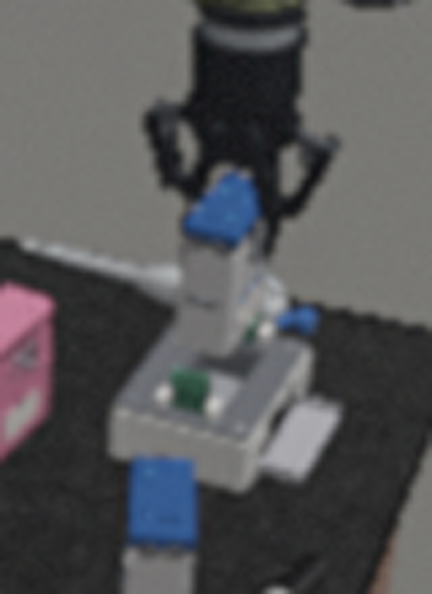

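View pics/top3c.png

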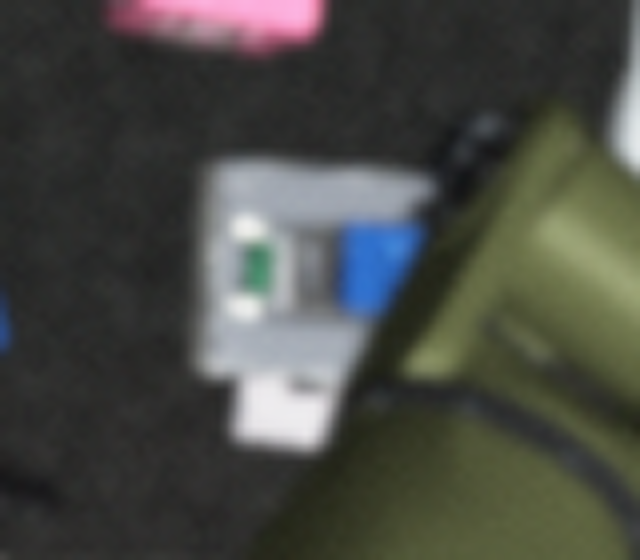

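```bash
cat > ov.py <<'E'
from fit import *
import sys
k=sys.argv[1]; mx,my,mz,mt,bx,by,bt=map(float,sys.argv[2:9])
S=7
for n,(u0,u1,v0,v1) in dict(top=(295,370,190,255),side=(290,370,140,225)).items():
    im=cv2.imread(f"pics/{n}{k}.png"); c=cv2.resize(im[v0:v1,u0:u1],None,fx=S,fy=S,interpolation=cv2.INTER_CUBIC)
    def pt(P): 
        u,v=proj(n,P); return (int((u+.5-u0)*S),int((v+.5-v0)*S))
    def box(x,y,t,lx,ly,z0,z1,col):
        p=[pt(q) for q in boxpts(x/1000,y/1000,np.radians(t),lx,ly,z0,z1)]
        for i in range(4):
            for a,b in((i,(i+1)%4),(4+i,4+(i+1)%4),(i,4+i)): cv2.line(c,p[a],p[b],col,1,cv2.LINE_AA)
    box(mx,my,mt,.04,.084,mz/1000-.05,mz/1000+.05,(0,255,255))
    box(bx,by,bt,.1,.136,0,.046,(0,0,255)); box(bx,by,bt,.042,.087,.0459,.046,(255,0,255))
    cv2.imwrite(f"pics/{n}{k}ov.png",c)
E
python3 ov.py 3 473.6 -293.7 137.7 -3.65 473.5 -294 -3.7
```

```text
(no output)
```

View pics/side3ov.png

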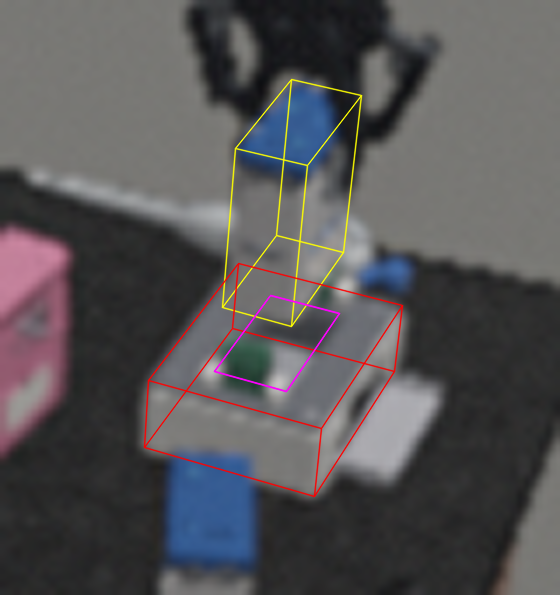

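View pics/top3ov.png

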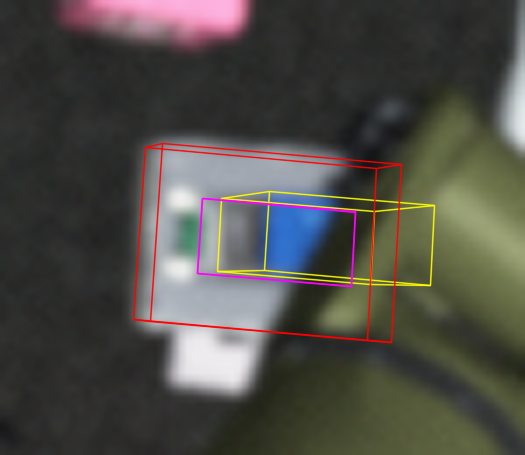

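```bash
python3 -m creep '[[[0,0,0],[0,12,-1],-1],[[0,0,0],[0,12,0],-1],[[0,0,0],[0,8,0],-1],[[0,0,0],[0,4,0],-1],[[0,0,0],[0,0,0],-1]]';  python3 go.py 473.5 -295 98 -3.7; python3 feel.py 3
```

```text
time_s: 22.1
position: [0.4735, -0.2944, 0.1045]
orientation: [-1.57, 0.05, -0.05]
wrist_force: [-0.1, 0.3, -4.5]
opening: 0.0395
t 22.1 pos [ 0.4735 -0.2944  0.1045] F [-0.14  0.33 -4.53] M [0.2  0.01 0.  ] op 0.0395 q [-6.220e-01  4.520e-01  1.627e+00  1.000e-03  1.063e+00 -5.590e-01]
R [[0.998, 0.0001, 0.0636], [-0.0636, 0.0006, 0.998], [0.0, -1.0, 0.0006]]
yaw -3.64 turn about tool y 0.06
shift tool [ 0.   6.5 -0.6]  tilt fix(tool rotvec deg) [-0.03  0.06  0.  ]
t 22.25 F mean [ 0.07  1.42 -5.18] sd [0.57 0.38 0.19] torque [-6.4400e-01 -6.1067e+01 -3.3899e+01 -2.8400e-01 -3.0600e-01  1.0000e-02] sd [0.106 0.099 0.056 0.049 0.037 0.001] pos [ 0.4737 -0.2945  0.1051] op 0.03944234394369773
```

```bash
python3 -m creep '[[[0,0,0],[0,0,1],-1],[[0,0,0],[0,0,0],-1]]';  python3 feel.py 4; python3 -c "
from h import *
st()"
```

```text
time_s: 22.5
position: [0.4739, -0.2938, 0.1056]
orientation: [-1.571, 0.049, -0.051]
wrist_force: [0.5, 0.2, -4.0]
opening: 0.0394
t 22.7 F mean [ 0.23  0.04 -4.29] sd [0.47 0.73 0.37] torque [ 3.3000e-02 -6.0702e+01 -3.3232e+01  8.0000e-03  5.0000e-03  3.0000e-03] sd [0.029 0.112 0.096 0.006 0.007 0.002] pos [ 0.4739 -0.2938  0.1055] op 0.03934417433593454
t 22.7 pos [ 0.4739 -0.2938  0.1055] F [ 0.35 -0.39 -4.2 ] M [0.02 0.03 0.02] op 0.0393 q [-0.621  0.45   1.627  0.     1.063 -0.557]
R [[0.998, 0.0013, 0.0637], [-0.0637, -0.0005, 0.998], [0.0014, -1.0, -0.0004]]
```

```bash
python3 -m creep '[[[0,0,0],[0,4,0.8],-1],[[0,0,0],[0,3,0],-1],[[0,0,0],[0,2,0],-1],[[0,0,0],[0,0,0],-1]]';  python3 feel.py 4; python3 go.py 473.9 -293.3 94 -3.7
```

```text
time_s: 23.2
position: [0.4743, -0.2931, 0.096]
orientation: [-1.571, 0.048, -0.052]
wrist_force: [1.6, 0.0, -4.1]
opening: 0.0393
t 23.4 F mean [ 1.95 -0.12 -4.07] sd [0.38 0.68 0.45] torque [-3.7600e-01 -6.0687e+01 -3.2065e+01 -1.4100e-01  3.9900e-01  5.2000e-02] sd [0.027 0.006 0.031 0.014 0.03  0.003] pos [ 0.4742 -0.2931  0.0961] op 0.03962511057895952
t 23.4 pos [ 0.4742 -0.2931  0.0961] F [ 1.97 -1.11 -4.62] M [-0.01 -0.37  0.06] op 0.0396 q [-6.200e-01  4.620e-01  1.634e+00  1.000e-03  1.043e+00 -5.560e-01]
R [[0.998, 0.0022, 0.0637], [-0.0637, -0.001, 0.998], [0.0022, -1.0, -0.0008]]
yaw -3.65 turn about tool y 0.05
shift tool [-0.3  2.1 -0.2]  tilt fix(tool rotvec deg) [0.05 0.05 0.13]
```

```bash
python3 -m creep '[[[0,0,0.1],[1,0,0],-1],[[0,0,0],[0,0,0],-1]]';  python3 feel.py 4; python3 go.py 474.9 -293.3 90 -3.7
```

```text
time_s: 23.65
position: [0.475, -0.2931, 0.096]
orientation: [-1.571, 0.051, -0.05]
wrist_force: [0.2, -0.0, -4.3]
opening: 0.0393
t 23.85 F mean [-0.12 -0.37 -4.24] sd [0.41 0.55 0.28] torque [ 2.3000e-02 -6.1128e+01 -3.2888e+01  4.0000e-03  1.6000e-02  4.0000e-03] sd [0.014 0.024 0.049 0.002 0.005 0.002] pos [ 0.475  -0.2931  0.096 ] op 0.039334925672735534
t 23.85 pos [ 0.475  -0.2931  0.096 ] F [-0.24  0.45 -4.44] M [-0.03  0.01  0.02] op 0.0393 q [-6.180e-01  4.650e-01  1.631e+00 -1.000e-03  1.046e+00 -5.540e-01]
R [[0.998, -0.0002, 0.0638], [-0.0638, -0.0006, 0.998], [-0.0002, -1.0, -0.0006]]
yaw -3.66 turn about tool y 0.04
shift tool [-0.1  6.  -0.2]  tilt fix(tool rotvec deg) [ 0.04  0.04 -0.01]
```

```bash
python3 -m creep '[[[0,0,0],[0.4,3,0],-1],[[0,0,0],[0,2,0],-1],[[0,0,0],[0,0,0],-1]]';  python3 feel.py 3; python3 go.py 475.3 -293.3 86 -3.7
```

```text
time_s: 24.22
position: [0.4753, -0.2931, 0.0905]
orientation: [-1.571, 0.051, -0.05]
wrist_force: [-0.5, 0.1, -4.2]
opening: 0.0395
t 24.375 F mean [-0.16 -0.25 -3.89] sd [0.1  0.17 0.39] torque [ 0.0000e+00 -6.1231e+01 -3.2542e+01  5.0000e-03  0.0000e+00  0.0000e+00] sd [0.001 0.067 0.043 0.    0.006 0.   ] pos [ 0.4754 -0.2932  0.0908] op 0.039434587440761865
t 24.375 pos [ 0.4754 -0.2932  0.0908] F [-0.11 -0.34 -4.38] M [-0.02  0.01 -0.01] op 0.0394 q [-6.180e-01  4.730e-01  1.633e+00 -1.000e-03  1.036e+00 -5.540e-01]
R [[0.998, -0.0001, 0.0639], [-0.0639, -0.0007, 0.998], [-0.0001, -1.0, -0.0007]]
yaw -3.66 turn about tool y 0.04
shift tool [-0.1  4.8 -0.1]  tilt fix(tool rotvec deg) [ 0.04  0.04 -0.01]
```

```bash
python3 -m creep '[[[0,0,0],[0,2.5,0],-1],[[0,0,0],[0,2,0],-1],[[0,0,0],[0,0,0],-1]]';  python3 feel.py 3; python3 go.py 475.3 -293.3 70 -3.7
```

```text
time_s: 24.75
position: [0.4754, -0.2932, 0.086]
orientation: [-1.571, 0.05, -0.05]
wrist_force: [-0.2, -1.3, -3.7]
opening: 0.0398
t 24.9 F mean [ 0.02 -0.17 -3.76] sd [0.4  0.22 0.13] torque [ 4.0000e-02 -6.1389e+01 -3.2326e+01  2.1000e-02  2.0000e-03  2.0000e-03] sd [0.03  0.025 0.009 0.011 0.003 0.001] pos [ 0.4755 -0.2932  0.0862] op 0.03925415737410757
t 24.9 pos [ 0.4755 -0.2932  0.0862] F [-0.55  0.07 -3.92] M [ 0.03 -0.   -0.02] op 0.0393 q [-6.180e-01  4.790e-01  1.636e+00 -1.000e-03  1.026e+00 -5.540e-01]
R [[0.998, 0.0001, 0.0638], [-0.0638, -0.0009, 0.998], [0.0002, -1.0, -0.0009]]
yaw -3.66 turn about tool y 0.04
shift tool [-0.2 16.2 -0.1]  tilt fix(tool rotvec deg) [0.05 0.04 0.01]
```

```bash
python3 -m creep '[[[0,0,0],[0,2,0],-1],[[0,0,0],[0,1.5,0],-1],[[0,0,0],[0,0,0],-1]]';  python3 feel.py 2; python3 -m creep '[[[0,0,0],[0,1.5,0],-1],[[0,0,0],[0,1,0],-1]]';  python3 feel.py 2
```

```text
time_s: 25.28
position: [0.4757, -0.2936, 0.0833]
orientation: [-1.572, 0.049, -0.051]
wrist_force: [-0.3, 1.6, -3.0]
opening: 0.0396
t 25.375 F mean [-0.66 -0.03 -1.11] sd [0.1  0.19 0.22] torque [  0.155 -60.314 -31.694   0.162  -0.194   0.085] sd [0.028 0.088 0.016 0.013 0.037 0.005] pos [ 0.4757 -0.2935  0.0833] op 0.03942164896047489
time_s: 25.62
position: [0.4757, -0.2938, 0.0813]
orientation: [-1.573, 0.049, -0.051]
wrist_force: [-3.7, 1.6, 4.9]
opening: 0.0391
t 25.725 F mean [-2.8   0.24  4.74] sd [0.22 0.25 0.14] torque [  0.723 -57.605 -30.727   0.43   -0.779   0.156] sd [0.039 0.067 0.022 0.025 0.026 0.001] pos [ 0.4757 -0.2938  0.0813] op 0.039675194970488346
```

```bash
python3 -m creep '[[[0.1,0,0],[-0.5,2,0],-1],[[0,0,0],[0,2,0],-1]]';  python3 feel.py 2; python3 -m creep '[[[0,0,0],[0,2,0],-1],[[0,0,0],[0,2,0],-1]]';  python3 feel.py 2; python3 go.py 475.3 -293.3 70 -3.7
```

```text
time_s: 25.98
position: [0.4757, -0.2941, 0.0781]
orientation: [-1.572, 0.048, -0.052]
wrist_force: [-7.9, 1.0, 19.8]
opening: 0.0394
t 26.075 F mean [-0.39 -0.12  0.04] sd [0.01 0.41 0.74] torque [-1.5800e-01 -6.0376e+01 -3.1301e+01  5.3000e-02 -9.1000e-02  1.2800e-01] sd [0.022 0.138 0.055 0.02  0.001 0.055] pos [ 0.4756 -0.2938  0.0775] op 0.03925672273463659
time_s: 26.32
position: [0.4756, -0.2938, 0.0731]
orientation: [-1.571, 0.048, -0.052]
wrist_force: [-3.3, 1.3, 4.5]
opening: 0.0391
t 26.425 F mean [-0.94  0.43  1.56] sd [0.86 0.36 2.11] torque [  0.313 -59.341 -30.38    0.179  -0.118   0.11 ] sd [0.081 0.443 0.18  0.014 0.011 0.003] pos [ 0.4755 -0.2937  0.0729] op 0.03955123697175554
t 26.425 pos [ 0.4755 -0.2937  0.0729] F [-0.08  0.79 -0.55] M [-0.07  0.1   0.12] op 0.0396 q [-6.190e-01  4.980e-01  1.643e+00  1.000e-03  9.980e-01 -5.560e-01]
R [[0.998, 0.0022, 0.0636], [-0.0636, -0.0007, 0.998], [0.0022, -1.0, -0.0006]]
yaw -3.65 turn about tool y 0.05
shift tool [-0.3  2.9  0.4]  tilt fix(tool rotvec deg) [0.03 0.05 0.13]
```

```bash
python3 -m creep '[[[0,0,0],[0,1.5,0],-1],[[0,0,0],[0,0.5,0],-1]]';  python3 feel.py 3; python3 -m creep '[[[0,0,0],[0,1.5,0],-1],[[0,0,0],[0,0.5,0],-1]]';  python3 feel.py 3; python3 go.py 475.3 -293.3 70 -3.7
```

```text
time_s: 26.68
position: [0.4756, -0.2938, 0.0711]
orientation: [-1.571, 0.048, -0.052]
wrist_force: [-2.8, 1.4, 6.1]
opening: 0.0395
t 26.825 F mean [-2.63  0.29  4.84] sd [0.34 0.11 0.14] torque [  0.437 -57.471 -29.986   0.249  -0.717   0.12 ] sd [0.03  0.048 0.015 0.015 0.01  0.001] pos [ 0.4756 -0.2938  0.0711] op 0.03936585614251755
time_s: 27.08
position: [0.4755, -0.2938, 0.0692]
orientation: [-1.571, 0.048, -0.052]
wrist_force: [-2.6, 0.1, 4.3]
opening: 0.0394
t 27.225 F mean [-2.52  0.36  3.7 ] sd [0.79 0.28 0.39] torque [  0.39  -58.277 -30.093   0.194  -0.53    0.109] sd [0.021 0.104 0.046 0.005 0.014 0.003] pos [ 0.4756 -0.2938  0.0692] op 0.03935180708856377
t 27.225 pos [ 0.4756 -0.2938  0.0692] F [-2.92  0.25  3.32] M [0.18 0.31 0.12] op 0.0394 q [-6.190e-01  5.040e-01  1.645e+00  1.000e-03  9.910e-01 -5.560e-01]
R [[0.998, 0.0023, 0.0637], [-0.0637, -0.0009, 0.998], [0.0024, -1.0, -0.0008]]
yaw -3.65 turn about tool y 0.05
shift tool [-0.3 -0.8  0.5]  tilt fix(tool rotvec deg) [0.04 0.05 0.14]
```

```bash
python3 -m creep '[[[0,0,0],[0,1,0],-1],[[0,0,0],[0,0.5,0],-1]]';  python3 feel.py 3
python3 - <<'E'
from h import *
for n in("side",):
    im,d=arm.capture(n); cv2.imwrite(f"pics/{n}4.png",im)
    c=im[140:225,290:370]
    cv2.imwrite(f"pics/{n}4c.png",cv2.resize(c,None,fx=7,fy=7,interpolation=cv2.INTER_CUBIC))
E
```

```text
time_s: 27.48
position: [0.4756, -0.2939, 0.0689]
orientation: [-1.571, 0.048, -0.052]
wrist_force: [-5.7, 3.5, 9.0]
opening: 0.0392
t 27.625 F mean [-6.35  2.77 11.11] sd [0.07 0.24 0.54] torque [  0.384 -54.692 -29.557   0.229  -1.573   0.101] sd [0.003 0.02  0.004 0.001 0.001 0.001] pos [ 0.4756 -0.2939  0.0689] op 0.03922384906764927
```

View pics/side4c.png

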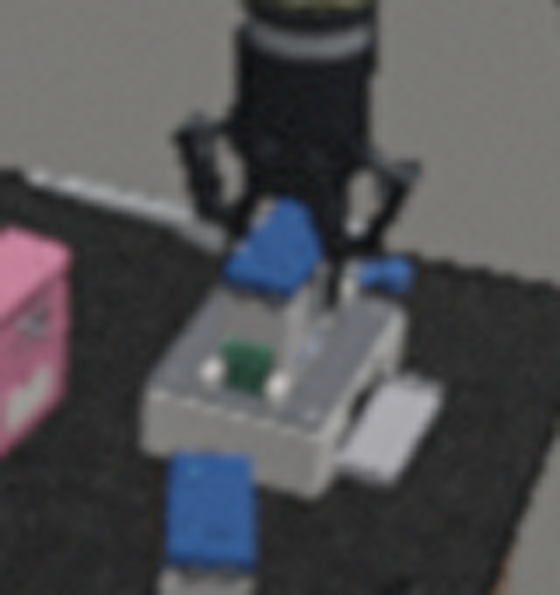

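```bash
python3 -m creep '[[[0,0,0],[0.3,-1,0],-1],[[0,0,0],[0,0,0],-1]]';  python3 feel.py 2; python3 -m creep '[[[0,0,0],[0,-1,0],-1],[[0,0,0],[0,0,0],-1]]';  python3 feel.py 2
```

```text
time_s: 27.92
position: [0.4756, -0.2938, 0.0697]
orientation: [-1.571, 0.049, -0.051]
wrist_force: [-2.9, 0.0, 4.1]
opening: 0.0395
t 28.025 F mean [-3.1   0.36  3.91] sd [0.14 0.38 0.44] torque [  0.836 -58.099 -30.37    0.406  -0.768   0.144] sd [0.006 0.008 0.016 0.001 0.014 0.001] pos [ 0.4756 -0.2938  0.0697] op 0.039614412932527855
time_s: 28.28
position: [0.4756, -0.2938, 0.0701]
orientation: [-1.571, 0.049, -0.051]
wrist_force: [-1.2, -1.0, 1.3]
opening: 0.0394
t 28.375 F mean [-0.97 -0.86 -2.59] sd [0.15 0.08 0.65] torque [ 6.7400e-01 -6.0497e+01 -3.0791e+01  2.6900e-01 -5.9000e-02  1.0800e-01] sd [0.065 0.175 0.013 0.017 0.082 0.003] pos [ 0.4756 -0.2938  0.0701] op 0.039216303883454894
```

```bash
python3 -m creep '[[[0,0,0],[0,-1,0],-1],[[0,0,0],[0,0,0],-1]]';  python3 feel.py 2; python3 -c "
from h import *
st()"
```

```text
time_s: 28.62
position: [0.4755, -0.2937, 0.0702]
orientation: [-1.57, 0.049, -0.051]
wrist_force: [-0.7, -1.7, -2.0]
opening: 0.0395
t 28.725 F mean [ 1.57 -2.33 -7.45] sd [0.12 0.01 0.28] torque [  0.64  -62.956 -31.189   0.199   0.659   0.1  ] sd [0.07  0.338 0.048 0.013 0.137 0.001] pos [ 0.4755 -0.2937  0.0702] op 0.03909821168789116
t 28.725 pos [ 0.4755 -0.2937  0.0702] F [ 1.69 -2.32 -7.17] M [-0.43 -0.42  0.06] op 0.0391 q [-6.190e-01  5.020e-01  1.644e+00  1.000e-03  9.940e-01 -5.560e-01]
R [[0.998, 0.0013, 0.0638], [-0.0638, -0.0002, 0.998], [0.0013, -1.0, -0.0001]]
```

```bash
python3 -m creep '[[[0,0,0],[0,0.6,0],-1],[[0,0,0],[0,0,0],1],[[0,0,0],[0,0,0],1],[[0,0,0],[0,0,0],1],[[0,0,0],[0,0,0],1],[[0,0,0],[0,-15,0],1],[[0,0,0],[0,-30,0],1],[[0,0,0],[0,-30,0],1],[[0,0,0],[0,-30,0],1],[[0,0,0],[0,0,0],1]]'; python3 go.py 444.5 -69 170 17;  python3 - <<'E'
from h import *
for n in("side",):
    im,d=arm.capture(n); cv2.imwrite(f"pics/{n}5.png",im); np.save("pics/side5.npy",d)
    c=im[140:225,290:370]
    cv2.imwrite(f"pics/{n}5c.png",cv2.resize(c,None,fx=7,fy=7,interpolation=cv2.INTER_CUBIC))
E
```

```text
time_s: 29.98
position: [0.4759, -0.2937, 0.1835]
orientation: [-1.572, 0.046, -0.054]
wrist_force: [-0.6, 0.6, -0.6]
opening: 0.0857
t 29.975 pos [ 0.4759 -0.2937  0.1835] F [-0.57  0.56 -0.58] M [ 0.04 -0.02 -0.01] op 0.0857 q [-6.190e-01  3.600e-01  1.556e+00  1.000e-03  1.220e+00 -5.550e-01]
R [[0.9979, 0.0049, 0.064], [-0.064, -0.0022, 0.998], [0.005, -1.0, -0.0019]]
yaw -3.67 turn about tool y -20.67
shift tool [-45.8  12.9 222.2]  tilt fix(tool rotvec deg) [  0.16 -20.67   0.26]
```

View pics/side5c.png

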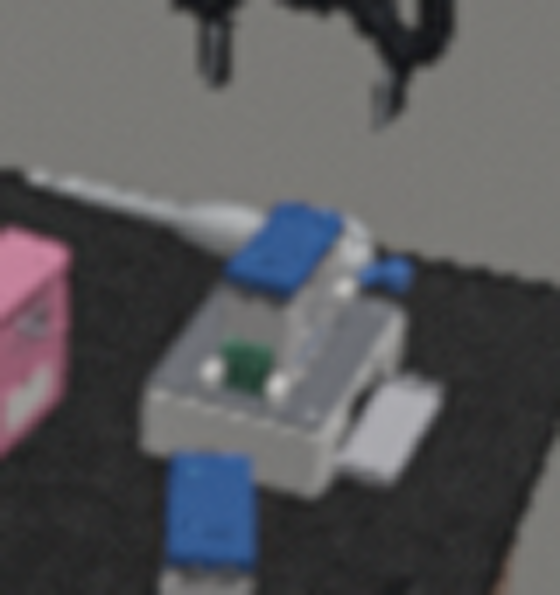

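The side view shows magazine 1 seated and level in the bay, with the +y latch over its lug at about (325,192) native. Next is the lighter magazine.

```bash
python3 -m creep '[[[0,0,0],[-8,0,35],1],[[0,0,0],[-8,0,38],1],[[0,0,0],[-8,0,38],1],[[0,0,0],[-8,0,38],1],[[0,0,0],[-8,0,38],1],[[0,0,0],[-5,0,28],1],[[0,-10.3,0],[0,0,0],1],[[0,-10.3,0],[0,0,0],1],[[0,0,0],[0,0,0],1]]'; python3 go.py 444.5 -69 120 17;  python3 - <<'E'
from h import *
for n in("top",):
    im,d=arm.capture(n); cv2.imwrite(f"pics/{n}6.png",im); np.save("pics/top6.npy",d)
    c=im[190:260,290:370]
    cv2.imwrite(f"pics/{n}6c.png",cv2.resize(c,None,fx=8,fy=8,interpolation=cv2.INTER_CUBIC))
E
```

```text
time_s: 31.15
position: [0.4394, -0.0678, 0.1761]
orientation: [-1.553, -0.232, 0.243]
wrist_force: [0.6, 0.0, 0.4]
opening: 0.0854
t 31.15 pos [ 0.4394 -0.0678  0.1761] F [0.62 0.05 0.39] M [-0.04  0.    0.02] op 0.0854 q [-2.360e-01  1.270e-01  1.867e+00  1.000e-03  1.156e+00 -5.400e-01]
R [[0.9544, -0.0075, -0.2983], [0.2984, 0.0031, 0.9544], [-0.0062, -1.0, 0.0052]]
yaw 17.36 turn about tool y 0.36
shift tool [ 4.8 56.1 -3. ]  tilt fix(tool rotvec deg) [-0.3   0.36 -0.36]
```

View pics/top6c.png

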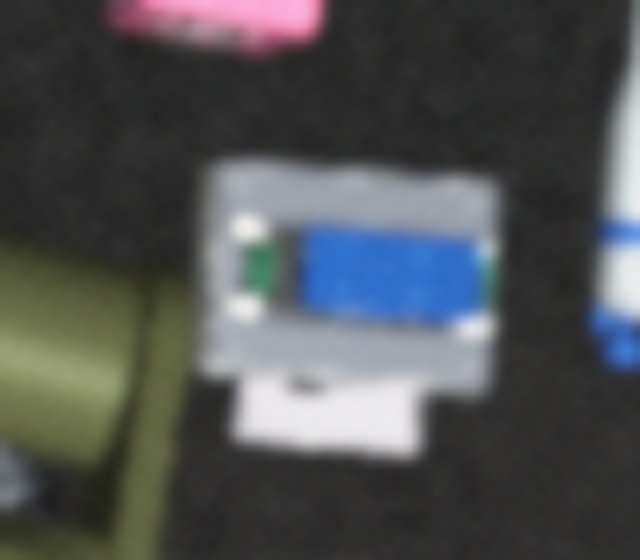

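```bash
python3 -m creep '[[[-0.3,0.4,-0.4],[5,15,-3],1],[[0,0,0],[0,25,0],1],[[0,0,0],[0,13,0],1],[[0,0,0],[0,0,0],1]]'; python3 go.py 444.8 -68.9 55 17
python3 - <<'E'
from h import *
d=np.load("pics/top6.npy"); im=cv2.imread("pics/top6.png"); C=cloud("top",d)
h=cv2.cvtColor(im,cv2.COLOR_BGR2HSV)
m=(h[...,0]>100)&(h[...,0]<122)&(h[...,1]>140)&(C[...,2]>0.09)&(C[...,1]<-.2)&(C[...,1]>-.36)&(C[...,0]<.5)
m=cv2.erode(m.astype(np.uint8),np.ones((2,2)))>0
P=C[m]; A=np.c_[P[:,0]-.4755,P[:,1]+.294,np.ones(len(P))]; c,r,_,_=np.linalg.lstsq(A,P[:,2],rcond=None)
print(len(P),"slope x,y, height",np.round(c,4))
E
```

```text
time_s: 31.7
position: [0.445, -0.0696, 0.1213]
orientation: [-1.56, -0.218, 0.218]
wrist_force: [0.7, 0.2, -0.6]
opening: 0.0853
t 31.7 pos [ 0.445  -0.0696  0.1213] F [ 0.65  0.15 -0.56] M [ 0.03 -0.01  0.06] op 0.0853 q [-0.237  0.212  1.911  0.     1.018 -0.514]
R [[0.9617, 0.0003, -0.274], [0.274, 0.0003, 0.9617], [0.0003, -1.0, 0.0002]]
yaw 15.9 turn about tool y -1.1
shift tool [ 0.  66.3  0.7]  tilt fix(tool rotvec deg) [-0.01 -1.1   0.02]
177 slope x,y, height [ 0.0039 -0.0019  0.1152]
```

The lid is level at 115 mm (114 expected), with a slope under 0.5 %, so both ends are down. Grasping magazine 2.

```bash
python3 -m creep '[[[0,-1.1,0],[0,20,0.5],1],[[0,0,0],[0,25,0],1],[[0,0,0],[0,15,0],1],[[0,0,0],[0,5,0],1],[[0,0,0],[0,0,0],1]]'; python3 go.py 444.8 -68.9 55 17
```

```text
time_s: 32.33
position: [0.4471, -0.0698, 0.058]
orientation: [-1.56, -0.234, 0.226]
wrist_force: [0.5, 0.1, 0.4]
opening: 0.0856
t 32.325 pos [ 0.4471 -0.0698  0.058 ] F [0.49 0.14 0.38] M [ 0.01 -0.03  0.02] op 0.0856 q [-0.236  0.323  1.951  0.     0.862 -0.529]
R [[0.9575, 0.0053, -0.2883], [0.2883, -0.0009, 0.9575], [0.0048, -1.0, -0.0024]]
yaw 16.76 turn about tool y -0.24
shift tool [-2.   3.   1.5]  tilt fix(tool rotvec deg) [ 0.14 -0.24  0.28]
```

```bash
python3 -m creep '[[[0.1,-0.2,0.3],[-2,3,1.5],1],[[0,0,0],[0,0,0],1],[[0,0,0],[0,0,0],-1],[[0,0,0],[0,0,0],-1],[[0,0,0],[0,0,0],-1],[[0,0,0],[0,0,0],-1],[[0,0,0],[0,0,0],-1],[[0,0,0],[0,0,0],-1]]'; python3 go.py 444.8 -68.9 55 17
python3 -m creep '[[[0,0,0],[0,-10,0],-1],[[0,0,0],[0,-20,0],-1],[[0,0,0],[0,-20,0],-1],[[0,0,0],[0,-20,0],-1],[[0,0,0],[0,0,0],-1]]'; python3 feel.py 2; python3 go.py 434.8 239.5 130 -4
```

```text
time_s: 33.33
position: [0.4456, -0.0691, 0.0566]
orientation: [-1.56, -0.234, 0.231]
wrist_force: [0.4, -0.9, 1.0]
opening: 0.0391
t 33.325 pos [ 0.4456 -0.0691  0.0566] F [ 0.4  -0.9   0.98] M [ 0.01 -0.01  0.02] op 0.0391 q [-2.350e-01  3.250e-01  1.954e+00 -1.000e-03  8.610e-01 -5.300e-01]
R [[0.9565, 0.0024, -0.2917], [0.2917, -0.0015, 0.9565], [0.0019, -1.0, -0.0021]]
yaw 16.96 turn about tool y -0.04
shift tool [-0.7  1.6  0.4]  tilt fix(tool rotvec deg) [ 0.12 -0.04  0.11]
time_s: 33.95
position: [0.4449, -0.0688, 0.1301]
orientation: [-1.56, -0.233, 0.231]
wrist_force: [0.1, 0.2, -3.1]
opening: 0.0395
t 34.05 F mean [-0.09  0.15 -2.48] sd [0.13 0.15 0.32] torque [ 7.0000e-03 -4.5360e+01 -3.2645e+01  1.0000e-03  1.3500e-01  0.0000e+00] sd [0.011 0.113 0.012 0.    0.031 0.   ] pos [ 0.4441 -0.0686  0.1285] op 0.03948197295039143
t 34.05 pos [ 0.4441 -0.0686  0.1285] F [ 0.04  0.3  -2.16] M [ 0.03  0.04 -0.01] op 0.0395 q [-2.340e-01  2.000e-01  1.906e+00 -1.000e-03  1.036e+00 -5.300e-01]
R [[0.9565, -0.0015, -0.2918], [0.2918, -0.0006, 0.9565], [-0.0016, -1.0, -0.0002]]
yaw 16.96 turn about tool y 20.96
shift tool [ 81.   -1.7 297.5]  tilt fix(tool rotvec deg) [ 0.03 20.96 -0.09]
```

```bash
python3 -m creep '[[[0,0,0],[10,-8,25],-1],[[0,0,0],[10,0,38],-1],[[0,0,0],[10,0,38],-1],[[0,0,0],[10,0,38],-1],[[0,0,0],[10,0,38],-1],[[0,0,0],[10,0,38],-1],[[0,0,0],[10,0,38],-1],[[0,0,0],[6,0,25],-1],[[0,10.5,0],[0,0,0],-1],[[0,10.5,0],[0,0,0],-1],[[0,0,0],[0,0,0],-1]]'; python3 go.py 434.8 239.5 90 -4
```

```text
time_s: 35.42
position: [0.4304, 0.228, 0.1251]
orientation: [-1.575, 0.077, -0.048]
wrist_force: [1.3, 0.5, -1.7]
opening: 0.0392
t 35.425 pos [0.4304 0.228  0.1251] F [ 1.31  0.54 -1.7 ] M [ 0.02 -0.03 -0.06] op 0.0392 q [0.41  0.292 1.798 0.004 1.071 0.488]
R [[0.9966, -0.019, 0.0796], [-0.0797, -0.0047, 0.9968], [-0.0186, -0.9998, -0.0062]]
yaw -4.57 turn about tool y -0.57
shift tool [ 4.1 35.  12. ]  tilt fix(tool rotvec deg) [ 0.35 -0.57 -1.07]
```

```bash
python3 -m creep '[[[0.3,-0.6,-1],[4,10,12],-1],[[0,0,0],[0,12,0],-1],[[0,0,0],[0,10,0],-1],[[0,0,0],[0,0,0],-1],[[0,0,0],[0,0,0],-1]]'; python3 go.py 434.8 239.5 60 -4
python3 - <<'E'
from h import *
for n in("side",):
    im,d=arm.capture(n); cv2.imwrite(f"pics/{n}7.png",im)
    cv2.imwrite(f"pics/{n}7c.png",cv2.resize(im[210:350,220:350],None,fx=4.2,fy=4.2,interpolation=cv2.INTER_CUBIC))
E
```

```text
time_s: 36.05
position: [0.4349, 0.2398, 0.089]
orientation: [-1.572, 0.049, -0.045]
wrist_force: [0.7, 0.7, -1.8]
opening: 0.0393
t 36.05 pos [0.4349 0.2398 0.089 ] F [ 0.68  0.66 -1.79] M [0.06 0.   0.02] op 0.0393 q [ 4.310e-01  3.570e-01  1.809e+00 -1.000e-03  9.790e-01  4.900e-01]
R [[0.9982, -0.0025, 0.0594], [-0.0594, -0.0018, 0.9982], [-0.0024, -1.0, -0.0019]]
yaw -3.41 turn about tool y 0.59
shift tool [ 0.  29.  -0.3]  tilt fix(tool rotvec deg) [ 0.11  0.59 -0.14]
```

View pics/side7c.png

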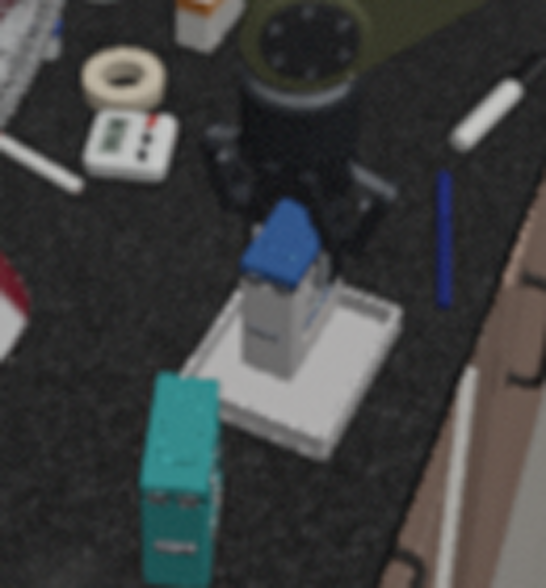

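Held upright above the middle of the tray. Lowering.

```bash
python3 -m creep '[[[0.1,0.5,-0.1],[0,10,0],-1],[[0,0,0],[0,9,0],-1],[[0,0,0],[0,5,0],-1],[[0,0,0],[0,2,0],-1],[[0,0,0],[0,0,0],-1]]'; python3 feel.py 2;python3 go.py 434.8 239.5 59 -4
```

```text
time_s: 36.72
position: [0.435, 0.2398, 0.0614]
orientation: [-1.57, 0.054, -0.054]
wrist_force: [0.1, -0.3, -2.0]
opening: 0.0397
t 36.825 F mean [ 0.02 -0.56 -2.02] sd [0.19 0.25 0.68] torque [-4.0000e-03 -5.2856e+01 -2.8722e+01  5.0000e-03 -2.0000e-02 -0.0000e+00] sd [0.003 0.087 0.057 0.    0.004 0.   ] pos [0.435  0.2398 0.0617] op 0.03938835721529223
t 36.825 pos [0.435  0.2398 0.0617] F [ 0.21 -0.81 -2.69] M [-0.03 -0.04 -0.05] op 0.0394 q [0.43  0.401 1.826 0.    0.914 0.499]
R [[0.9976, 0.0004, 0.0689], [-0.0689, 0.0004, 0.9976], [0.0003, -1.0, 0.0005]]
yaw -3.95 turn about tool y 0.05
shift tool [-0.2  2.7 -0.3]  tilt fix(tool rotvec deg) [-0.03  0.05  0.02]
```

```bash
python3 -m creep '[[[0,0,0],[0,1.5,0],-1],[[0,0,0],[0,0.7,0],-1],[[0,0,0],[0,0,0],-1]]'; python3 feel.py 2;python3 -m creep '[[[0,0,0],[0,0.7,0],-1],[[0,0,0],[0,0,0],-1]]'; python3 feel.py 2
```

```text
time_s: 37.2
position: [0.4353, 0.2399, 0.0597]
orientation: [-1.569, 0.053, -0.055]
wrist_force: [0.3, 0.4, -3.0]
opening: 0.0395
t 37.3 F mean [ 0.25 -0.82 -1.59] sd [0.36 0.89 0.37] torque [ 4.0000e-03 -5.3110e+01 -2.8671e+01  6.0000e-03 -8.0000e-03  0.0000e+00] sd [0.001 0.01  0.006 0.    0.001 0.   ] pos [0.4352 0.2399 0.0597] op 0.039136294275547295
time_s: 37.55
position: [0.4354, 0.2401, 0.0597]
orientation: [-1.569, 0.053, -0.055]
wrist_force: [-0.5, 0.0, -1.4]
opening: 0.0394
t 37.65 F mean [-0.7   0.38  1.94] sd [0.55 0.2  0.14] torque [-2.3200e-01 -5.2020e+01 -2.8165e+01 -8.5000e-02 -2.2300e-01 -2.5000e-02] sd [0.029 0.283 0.105 0.004 0.088 0.005] pos [0.4354 0.2402 0.0596] op 0.039853755271668505
```

Touched down on the tray floor (+2 N). Releasing and backing up.

```bash
python3 -m creep '[[[0,0,0],[0,0,0],1],[[0,0,0],[0,0,0],1],[[0,0,0],[0,0,0],1],[[0,0,0],[0,0,0],1],[[0,0,0],[0,-15,0],1],[[0,0,0],[0,-30,0],1],[[0,0,0],[0,-35,0],1],[[0,0,0],[0,-35,0],1],[[0,0,0],[-20,-10,0],1],[[0,0,0],[-20,0,-40],1],[[0,0,0],[0,0,-40],1],[[0,0,0],[0,0,-40],1]]'; python3 -m creep '[[[0,0,0],[0,0,-40],1],[[0,0,0],[0,0,0],1],[[0,0,0],[0,0,0],1]]'
python3 - <<'E'
from h import *
st()
for n in("side","top"):
    im,d=arm.capture(n); cv2.imwrite(f"pics/{n}8.png",im); np.save(f"pics/{n}8.npy",d)
cv2.imwrite("pics/side8c.png",cv2.resize(cv2.imread("pics/side8.png")[140:350,200:380],None,fx=2.8,fy=2.8,interpolation=cv2.INTER_CUBIC))
cv2.imwrite("pics/top8c.png",cv2.resize(cv2.imread("pics/top8.png")[150:270,130:370],None,fx=3.3,fy=3.3,interpolation=cv2.INTER_CUBIC))
C=cloud("top",d); h=cv2.cvtColor(im,cv2.COLOR_BGR2HSV)
for nm,y0,y1,cx,cy in(("disp",-.36,-.2,.4755,-.294),("tray",.17,.31,.435,.24)):
    m=(h[...,0]>100)&(h[...,0]<122)&(h[...,1]>130)&(C[...,2]>0.085)&(C[...,2]<.14)&(C[...,1]>y0)&(C[...,1]<y1)&(C[...,0]<.52)
    P=C[m]; A=np.c_[P[:,0]-cx,P[:,1]-cy,np.ones(len(P))]; print(nm,len(P),np.round(P.mean(0),4),np.round(np.linalg.lstsq(A,P[:,2],rcond=None)[0],4))
E
```

```text
time_s: 39.15
position: [0.3859, 0.122, 0.1959]
orientation: [-1.566, 0.044, -0.058]
wrist_force: [0.6, 0.2, -0.2]
opening: 0.0851
time_s: 39.52
position: [0.3831, 0.0796, 0.1987]
orientation: [-1.565, 0.043, -0.064]
wrist_force: [-0.5, 0.1, 0.5]
opening: 0.0856
t 39.525 pos [0.3831 0.0796 0.1987] F [-0.48  0.09  0.47] M [-0.04  0.03  0.04] op 0.0856 q [ 0.109 -0.036  1.981  0.003  1.183  0.176]
R [[0.9976, 0.013, 0.068], [-0.068, 0.0044, 0.9977], [0.0127, -0.9999, 0.0053]]
disp 219 [ 0.4732 -0.2912  0.115 ] [0.0092 0.0002 0.115 ]
tray 171 [0.4355 0.2391 0.1032] [0.0142 0.0176 0.1032]
```

View pics/side8c.png

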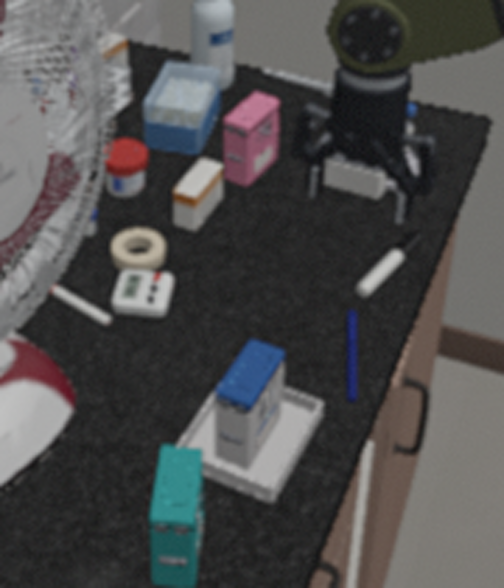

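View pics/top8c.png

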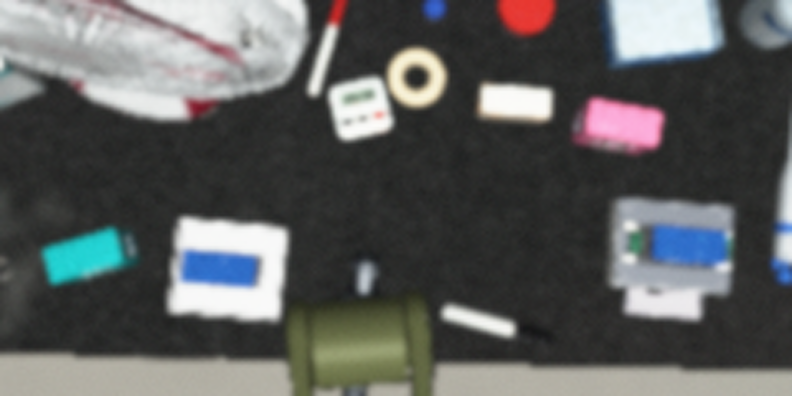

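```bash
python3 -c "
from cell import arm
print(arm.finish_job())"
```

```text
the job is handed in; nothing more can be done
None
```

The heavier magazine is latched in the dispenser and the lighter one stands upright in the refill tray. The job was handed in at about 39.6 s of the 72 s, and no verdict is reported.

**Weighing:** I lifted both and set them back down. Magazine 1, the one that stood at y ≈ +0.076, weighed 4.1 N. Magazine 2 weighed 1.6 N, so magazine 1 went into the dispenser.

**Dispenser:** I corrected the position by feel while lowering.
- **Push:** the push peaked at about 24 N, above the expected 5 to 15 N but well under 50 N. It then dropped as the latches snapped in.
- **Hold:** the magazine did not move when I pulled up with a few newtons.
- **Height:** after I let go, its lid measured level at 115 mm, against 114.3 mm expected when latched and about 119 mm if unlatched.
- **Not confirmed:** I never saw the latch on the far (-y) side clearly. That both latches are over rests on the pull test and the level lid.

**Tray:** magazine 2 was set down with about 2 N of contact. The last pictures show it upright in the middle of the tray.

**Last checks:** the gripper was open and clear of everything, and the pictures showed none of the other things moved. Two measurements disagreed by a few millimetres: the network's estimate of the bay position differed by up to 9 mm from my outline fit, so I used the fit. The lid height in the tray read 103.2 mm, as expected, but with a 1 to 2 % slope, which I put down to depth noise.

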